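# Restock the sauce bottle case and chock the row

### The arm

A 6-joint arm with a two-finger parallel gripper is mounted at the origin on the work surface. World frame = base frame: x ahead of the robot, y to its left, z up, the work surface at z = 0. Lengths are in m, angles in rad, forces in N, time in s.
With the tool pointing down it reaches from about 0.325 to 0.775 m from the base axis. Payload 5.5 kg.
Tool frame: the origin (TCP) lies midway between the tips of the shut fingers; the grasp point (between the pads) lies 19 mm behind it; z points along the fingers, y is the direction in which the jaws open and shut (so a half turn about z gives the same grasp; the last joint's range is limited). The gripper opens to 88 mm and grips with 3 to 60 N. Pads are 20 mm wide; open, the fingers measure 115 mm over their backs; the gripper's body (75 mm by 178 mm) begins 61 mm behind the grasp point.
Start: joints at [1.198, 0.091, 1.231, -0, 1.82, -0.057], TCP at [0.186, 0.57, 0.223] pointing down, gripper open.
Joint ranges: [-2.87, 2.87], [-0.86, 2.18], [0.17, 2.46], [-1.51, 4.65], [0.06, 2.69], [-2.65, 2.65]. Speed limits (rad/s): [2.57, 2.57, 3.01, 3.14, 3.14, 3.14].

### API

Orientations are given as a 3x3 rotation matrix whose columns are the frame's x, y, z axes.
In Python, from cell import sensors, optics, workorder gives the robot as it stands.
- The arm moves only by the tool play_rows, never from a script. Its argument "increments" is a list of rows, each an object with "delta_pos": the shift along the tool's x, y, z in units of 50 mm (1.0 is 50 mm), a list of three; "turn": the turn, a rotation vector about the tool's x, y, z in rad, a list of three; "jaw": the closure, from -1 (fully open) to 1 (shut). In form: [{"delta_pos": [x, y, z], "turn": [wx, wy, wz], "jaw": jaw}, ...]. A call has 1 to 20 rows; each row is the pose to reach, as a shift and turn from the pose measured when the call began, along the tool's axes at that moment; what a row does not reach only later rows make up. A row lasts 1/8 s, in which the tool goes at most 62.5 mm and 10.7 degrees, less where a joint would pass 70% of its speed; a pose out of reach is approached as far as the arm can. A call with a gripper value outside its range is refused whole. The fingers move at their own pace and stop on an object; "squeeze" is the grip in N (left out, the last holds). Time passes only in rows, so rows that repeat a pose let the fingers close. It gives the time, the measured TCP pose, the force and the opening at its end, in the units of the state.
- sensors.state(): the state, without advancing time (a new reading comes with each control period).
- optics.get_image(name): name is "side" or "top" or "wrist"; returns a dict with "img" (384x512x3 uint8, red, green, blue), "z_map" (384x512 float32, m along the optical axis (not along the pixel's ray), 0 where there is no reading), "fx", "fy", "cx", "cy" (pixels), "distortion" ([k1, k2, p1, p2, k3] as OpenCV has them; the pictures are not rectified), "R" (3x3) and "t" (3): a world point X has camera coordinates R X + t. Camera axes: x right, y down, z forward; pixel columns grow to the right and rows downward; lengths in m; the calibration is good to about 2 mm. A picture is of the moment at which its call begins.
- workorder.close_job(): hands the job in, once; it reports no verdict.
The state is a dict: "clock": time; "qpos": joint angles; "qd": joint speeds; "effort": joint torques, N m; "eef_pos": TCP position; "tcp_rot": TCP orientation; "ft_force": force on the tool from outside, world axes, zero at the start; "ft_torque": the same for the moment, N m; "width": opening from 0.0 (shut) to 1.0 (fully open).
Only numpy, scipy, OpenCV 4.12 (cv2) and the standard library are available. Lean on these libraries where they do the work, as an engineer would, in place of code of your own. Each camera call takes 0.05 s, during which the arm holds its last target.

### The job

Restock the display case: slide its clear cover open, lay every new bottle from the tray on its side in the case, next to the one already there, so that they form one close row from the end stop with no gaps, and set the blue chock snugly against the last bottle, toe towards it, so that the row cannot roll apart. Then slide the cover fully shut, and leave everything else on the counter where it is.

Things in the scene. Friction and masses are not known exactly. Their poses are not given: they have to be found in the camera images.
- case: Fixed low display case, steel base, clear walls. Origin on the counter under the middle of its bottle bay; x from the near wall to the customer side, y along the bay. Deck 45 mm high; bay inside x -95 to 95, y -190 to 190 mm, with an 8 mm lip across it at y -146 to -140 (drain gutter beyond); walls 103 mm high, outside x -101, y -202 and 202. Bottles lie along x. From x 101 to 287: a second bay under a fixed cover, not used.
- row_start (a point): The end stop of the bottle row: point on the deck at the inner face of the bay's +y end wall, mid-bay; axes as the case's. The row grows from here towards -y; the first bottle, touching the wall, has its axis 25 mm from it.
- cover (a joint): Travel (m) of the clear cover over the bottle bay: 0 fully shut (whole bay covered), 0.19 fully open (pushed to the case's +x, over the fixed cover). It slides along the case's x with about 2 N of friction and stays where it is left. 5 mm thick, its top 109 mm above the counter.
- cover_handle (a point): Middle of the cover's black upright grip bar, 125 mm above the counter: 12 mm thick (x), 100 mm long (y), standing from 109 to 139 mm above the counter. Axes as the case's. At cover 0 it lies at x -78 mm in the case; it moves with the cover.
- tray: Fixed white polystyrene tray, 190 (x) by 360 (y) mm, top 40 mm above the counter; new bottles start on it along its x. Origin on the counter under its middle. Places at y -123, -41, 41, 123 mm; between and outside them round saddles, 25 mm high, 32 mm wide, at x -73 to -63 and 12 to 24 mm only, so fingers fit between x -60 and 10. The counter behind it, x 95 to 200, y -180 to 70, is free.
- bottle0_mid (a point): Lying sauce bottle, brown, cream label, red cap, 50 mm across, about 0.26 kg. Point on its axis, mid-body, 25 mm above what it lies on; x along the bottle to the cap: body -50 to +50 mm, then shoulder, 28 mm cap ending at +98. y and z turn as it rolls. Already in the case at the start, against the end stop.
- bottle1_mid (a point): Lying sauce bottle, brown, cream label, red cap, 50 mm across, about 0.26 kg. Point on its axis, mid-body, 25 mm above what it lies on; x along the bottle to the cap: body -50 to +50 mm, then shoulder, 28 mm cap ending at +98. y and z turn as it rolls. New, on the tray at the start (None: absent).
- bottle2_mid (a point): Lying sauce bottle, brown, cream label, red cap, 50 mm across, about 0.26 kg. Point on its axis, mid-body, 25 mm above what it lies on; x along the bottle to the cap: body -50 to +50 mm, then shoulder, 28 mm cap ending at +98. y and z turn as it rolls. New, on the tray at the start (None: absent).
- bottle3_mid (a point): Lying sauce bottle, brown, cream label, red cap, 50 mm across, about 0.26 kg. Point on its axis, mid-body, 25 mm above what it lies on; x along the bottle to the cap: body -50 to +50 mm, then shoulder, 28 mm cap ending at +98. y and z turn as it rolls. New, on the tray at the start (None: absent).
- bottle4_mid (a point): Lying sauce bottle, brown, cream label, red cap, 50 mm across, about 0.26 kg. Point on its axis, mid-body, 25 mm above what it lies on; x along the bottle to the cap: body -50 to +50 mm, then shoulder, 28 mm cap ending at +98. y and z turn as it rolls. New, on the tray at the start (None: absent).
- chock_grip (a point): Blue chock, 70 mm wide (x), 0.14 kg: 8 mm plate, upright grip rib 14 mm thick (y), 50 mm long (x), 46 mm high, and a 45 degree wedge 20 mm high, toe to +y. Point mid-rib, 30 mm above its underside; toe tip at y +62, back edge at y -7 mm. Snug against a lying bottle, that bottle's axis is at about y +72. Starts in the case against bottle0.
- jar_a: Jar with a red lid, 84 mm across, 110 mm tall, standing on the counter; origin under its middle. A bystander.
- jar_b: Another such jar. A bystander.
- jar_lid: Red jar lid, 92 mm across, 21 mm high, flat on the counter. A bystander.
- tape_roll: Roll of tape, 76 mm across, 24 mm high. A bystander.
- scoop: Red plastic scoop, about 180 mm long, 35 mm high. A bystander.
- brush: Hand brush lying on the counter. A bystander.
- sauce_stood: Taller amber bottle, 60 mm across, 170 mm tall, standing upright. A bystander: it stays where it is.
There are look-alikes about, which are no part of the job. Leave any black or purple look-alike of the part that bears bottle1_mid alone.

How it is judged:
By the outcome, as a careful person would: the job done as asked, in the order asked, and still so for the second after the job is handed in, with the robot touching nothing.
Of bottle1, bottle2, bottle3, bottle4 only 2 to 4 are there at a start; the rules pass over those that are not, and their reading is None.
At some moment in a run one of bottle1, bottle2, bottle3, bottle4, chock may be knocked a few centimetres aside while the robot is not near it.
Once in a run the grip may slacken for a moment while it holds something.
It also fails if it takes over 210 s, if anything falls off the work surface, if the arm or the gripper's body presses on something with over 40 N, if the wrist force passes 120 N, or if a joint passes its speed limit or range.

## Working session

There is one attempt and no reset: what is moved stays moved. The work goes in short steps, Python scripts to look and compute and a tool call to move; the robot and the scene stay as the last step left them, time stands still between calls to the robot, and variables do not carry over. Pictures are saved under pics/ and viewed, and the job is handed in when it is done.

Besides the shell and the picture viewer there is one more tool, called after "Emit:" as name(argument=value, ...), one argument or row to a line, values as JSON. play_rows: Moves the arm, as the interface text tells. Its arguments: {"type":"object","properties":{"increments":{"type":"array"},"squeeze":{"type":"number"}},"required":["increments"]}

```bash
ls; mkdir -p pics; python3 - <<'E'
from cell import sensors, optics, workorder
import cv2
s=sensors.state()
for k,v in s.items(): print(k,v)
for n in ("top","side","wrist"):
    d=optics.get_image(n)
    cv2.imwrite(f"pics/{n}0.png",cv2.cvtColor(d["img"],cv2.COLOR_RGB2BGR))
    print(n,d["fx"],d["fy"],d["cx"],d["cy"],d["distortion"],d["R"],d["t"])
E
```

```text
pics
clock 0.0
qpos [ 1.19827581e+00  9.18481545e-02  1.23190629e+00 -2.33829605e-05
  1.81977647e+00 -5.66919744e-02]
qd [-0.00115437 -0.00131713 -0.00076078 -0.00186458  0.00148273  0.00143924]
effort [ 3.86536212e-04 -4.46454585e+01 -4.06445575e+01  6.97836396e-02
  2.96245865e-02 -1.98086022e-04]
eef_pos [0.18625817 0.57004326 0.22150176]
tcp_rot [[-9.50537545e-01  3.10608931e-01 -6.84352187e-04]
 [ 3.10609673e-01  9.50535818e-01 -1.81357495e-03]
 [ 8.71886882e-05 -1.93643749e-03 -9.99998121e-01]]
ft_force [-0.04401725 -1.11107444  0.34520141]
ft_torque [-0.00748216 -0.0417557  -0.01482618]
width 1.0004418047070804
top 395.6130160159901 395.6130160159901 256.4443881677101 192.28276342506848 [0.04577348 0.         0.         0.         0.        ] [[-0.00974692 -0.99995007  0.00220389]
 [-0.99841841  0.00960991 -0.05539242]
 [ 0.05536847 -0.00274031 -0.99846223]] [-0.08501676  0.51572321  1.78008848]
side 418.2968557786534 418.2968557786534 256.2316936896787 198.9184394445509 [-0.08736324  0.          0.          0.          0.        ] [[ 0.71917043 -0.69450706 -0.02130358]
 [-0.47409959 -0.46806028 -0.74575408]
 [ 0.50796011  0.5464243  -0.66588063]] [-0.41482234  0.2869862   1.38043224]
wrist 282.50312494189205 282.50312494189205 254.79406695811332 189.24543861286534 [-0.07200416  0.          0.          0.          0.        ] [[ 0.30991972  0.95075998 -0.0022882 ]
 [ 0.91113183 -0.29631278  0.28642195]
 [ 0.2716405  -0.09085266 -0.95810085]] [-0.60031822 -0.03626734  0.39181675]
```

View pics/top0.png

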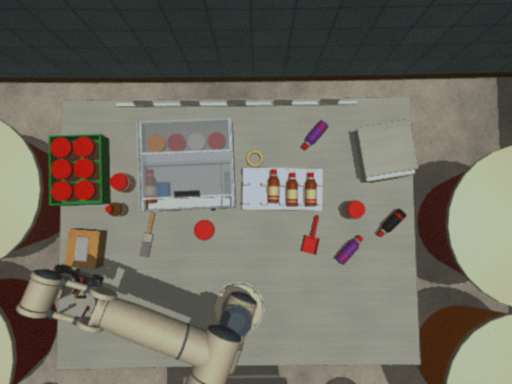

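View pics/side0.png

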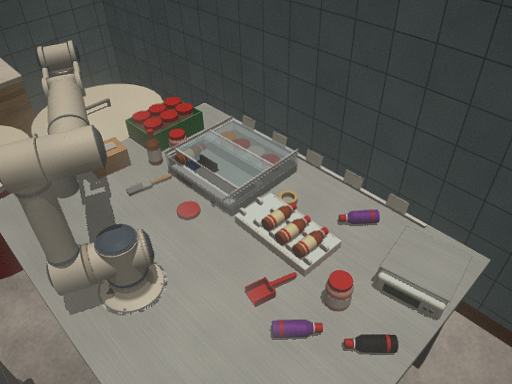

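View pics/wrist0.png

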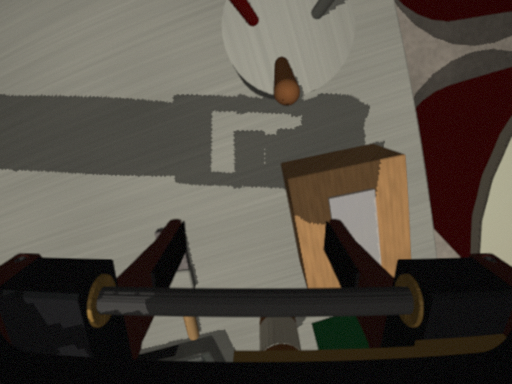

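```bash
cat > h.py <<'E'
from cell import sensors, optics, workorder
import cv2, numpy as np
def K(d): return np.array([[d["fx"],0,d["cx"]],[0,d["fy"],d["cy"]],[0,0,1.]])
def get(n,save=None):
    d=optics.get_image(n)
    if save: cv2.imwrite(f"pics/{save}.png",cv2.cvtColor(d["img"],cv2.COLOR_RGB2BGR))
    return d
def ray(d,u,v):
    p=cv2.undistortPoints(np.array([[[u,v]]],float),K(d),np.array(d["distortion"]))[0,0]
    R=np.array(d["R"]);t=np.array(d["t"])
    return -R.T@t, R.T@np.array([p[0],p[1],1.])
def onz(d,u,v,z):
    c,r=ray(d,u,v); return c+r*(z-c[2])/r[2]
def ond(d,u,v):
    c,r=ray(d,u,v); return c+r*d["z_map"][int(round(v)),int(round(u))]
def proj(d,P):
    P=np.atleast_2d(P).astype(float); R=np.array(d["R"]);t=np.array(d["t"])
    return cv2.projectPoints(P,cv2.Rodrigues(R)[0],t,K(d),np.array(d["distortion"]))[0][:,0]
def cloud(d):
    v,u=np.mgrid[0:384,0:512]
    p=cv2.undistortPoints(np.stack([u,v],-1).reshape(-1,1,2).astype(float),K(d),np.array(d["distortion"]))[:,0]
    z=d["z_map"].reshape(-1)
    X=np.c_[p*z[:,None],z]
    R=np.array(d["R"]);t=np.array(d["t"])
    return ((X-t)@R).reshape(384,512,3)
def crop(d,u0,v0,u1,v1,s,name):
    im=d["img"][v0:v1,u0:u1]; im=cv2.resize(im,None,fx=s,fy=s,interpolation=cv2.INTER_CUBIC)
    cv2.imwrite(f"pics/{name}.png",cv2.cvtColor(im,cv2.COLOR_RGB2BGR))
E
python3 - <<'E'
from h import *
d=get("top"); crop(d,120,105,340,225,3.6,"topc")
C=cloud(d)
for u,v in [(138,118),(234,118),(234,212),(138,212),(187,193),(244,170),(322,170),(322,209),(244,209),(165,190),(150,185),(180,203)]:
    print(u,v,C[v,u].round(3), onz(d,u,v,.103).round(3))
d=get("side"); crop(d,150,110,350,270,4,"sidec")
np.save("/tmp/c.npy",C)
E
```

```text
138 118 [0.862 0.45  0.001] [0.837 0.42  0.103]
234 118 [ 0.862  0.011 -0.008] [0.834 0.005 0.103]
234 212 [0.427 0.013 0.001] [0.426 0.008 0.103]
138 212 [0.431 0.447 0.006] [0.43  0.418 0.103]
187 193 [0.508 0.204 0.134] [0.51  0.209 0.103]
244 170 [ 0.615 -0.035  0.031] [ 0.607 -0.037  0.103]
322 170 [ 0.611 -0.384  0.041] [ 0.604 -0.374  0.103]
322 209 [ 0.436 -0.382  0.039] [ 0.435 -0.371  0.103]
244 209 [ 0.439 -0.034  0.038] [ 0.438 -0.036  0.103]
165 190 [0.523 0.303 0.105] [0.524 0.303 0.103]
150 185 [0.545 0.366 0.11 ] [0.546 0.368 0.103]
180 203 [0.469 0.25  0.044] [0.467 0.239 0.103]
```

View pics/topc.png

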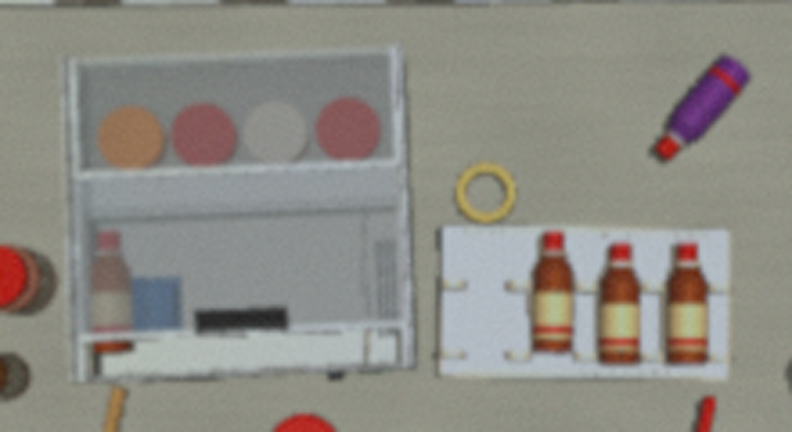

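View pics/sidec.png

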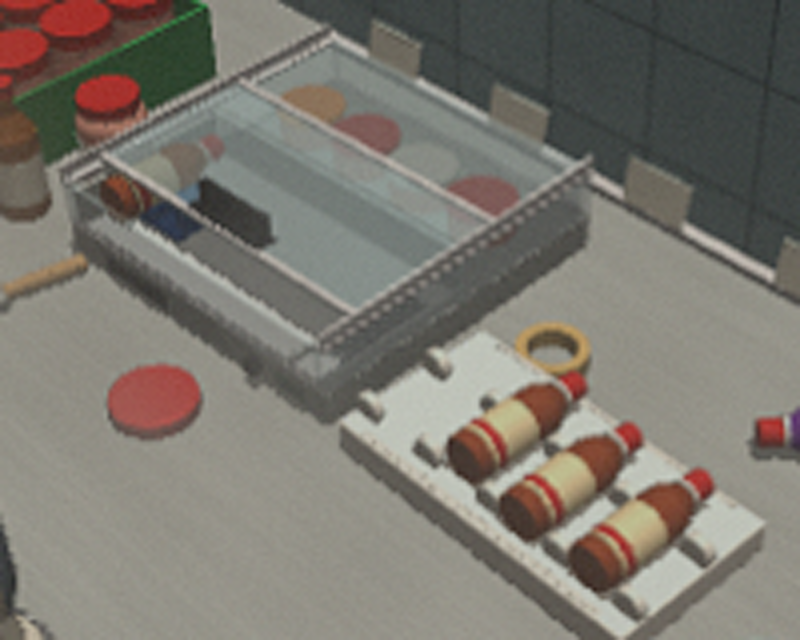

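```bash
cat >> h.py <<'E'
def camtool():
    d=optics.get_image("wrist"); s=sensors.state()
    R=np.array(d["R"]);t=np.array(d["t"]); T=np.array(s["tcp_rot"]); p=np.array(s["eef_pos"])
    return T.T@(-R.T@t-p), R@T
def to(pos,yaw,T=None):
    """delta for target: tool down, tool y axis at (sin? ) yaw: tool x=-(cos yaw, sin yaw), y=(-sin,cos)"""
    s=sensors.state(); T=np.array(s["tcp_rot"]); p=np.array(s["eef_pos"])
    c,sn=np.cos(yaw),np.sin(yaw)
    G=np.array([[-c,-sn,0],[-sn,c,0],[0,0,-1.]])
    d=T.T@(np.array(pos)-p)/0.05
    w=cv2.Rodrigues(T.T@G)[0].ravel()
    print("delta",d.round(2),"turn",w.round(3),"dist",(np.linalg.norm(d)*50).round(1),"rows>=",round(np.linalg.norm(d)*.8,1), round(np.degrees(np.linalg.norm(w))/10.7,1))
def st():
    s=sensors.state(); print("t",round(s["clock"],2),"p",np.round(s["eef_pos"],4),"F",np.round(s["ft_force"],2),"w",round(s["width"]*88,1),"yaw",np.degrees(np.arctan2(-s["tcp_rot"][0][1],s["tcp_rot"][1][1])).round(2),"tz",np.round(np.array(s["tcp_rot"])[:,2],3))
E
python3 - <<'E'
from h import *
c,R=camtool(); print(c,R)
to([0.50,0.18,0.42],0)
d=get("top");C=cloud(d)
# case fit: points at height 0.095-0.112 
m=(C[...,2]>0.095)&(C[...,2]<0.115)&(C[...,0]>0.38)&(C[...,0]<0.9)&(C[...,1]>-0.05)&(C[...,1]<0.47)
P=C[m]; print(len(P), P.min(0),P.max(0)); 
r=cv2.minAreaRect(P[:,:2].astype(np.float32)); print(r)
m=(C[...,2]>0.03)&(C[...,2]<0.055)&(C[...,0]>0.38)&(C[...,0]<0.7)&(C[...,1]<-0.015)&(C[...,1]>-.42)
P=C[m]; print(len(P), P.min(0),P.max(0)); 
r=cv2.minAreaRect(P[:,:2].astype(np.float32)); print(r)
m=(C[...,2]>0.125)&(C[...,2]<0.15)&(C[...,0]>0.38)&(C[...,0]<0.7)&(C[...,1]<0.3)&(C[...,1]>.05)
P=C[m]; print(len(P), P.min(0),P.max(0),P.mean(0))
E
```

```text
[ 0.07790248  0.00112995 -0.16262717] [[ 7.23265337e-04  9.99999407e-01  8.14330722e-04]
 [-9.58083717e-01  9.26244361e-04 -2.86486881e-01]
 [-2.86487466e-01 -5.72990974e-04  9.58083819e-01]]
delta [-8.39 -5.47 -3.95] turn [-0.001 -0.    -0.316] dist 538.3 rows>= 8.6 1.7
6868 [0.4380273  0.00653109 0.09500439] [0.83628643 0.46907319 0.11499124]
((0.6364971399307251, 0.2405983805656433), (0.3905971050262451, 0.460798054933548), 1.8189449310302734)
2206 [ 0.38281805 -0.38553169  0.03002803] [ 0.69159    -0.02467768  0.05482035]
((0.5407891869544983, -0.2079455703496933), (0.3763674795627594, 0.262452095746994), 80.144775390625)
68 [0.50757735 0.16077533 0.12741363] [0.51689304 0.2578255  0.14820969] [0.51200888 0.20861059 0.1382111 ]
```

Emit:
play_rows(
  increments=[
    {"delta_pos": [-2, -1, -3.95], "turn": [0, 0, -0.15], "jaw": -1},
    {"delta_pos": [-2, -1, -3.95], "turn": [0, 0, -0.15], "jaw": -1},
    {"delta_pos": [-2, -1, -3.95], "turn": [0, 0, -0.316], "jaw": -1},
    {"delta_pos": [-2, -1, -3.95], "turn": [0, 0, -0.316], "jaw": -1},
    {"delta_pos": [-8.39, -5.47, -3.95], "turn": [0, 0, -0.316], "jaw": -1},
    {"delta_pos": [-8.39, -5.47, -3.95], "turn": [0, 0, -0.316], "jaw": -1},
    {"delta_pos": [-8.39, -5.47, -3.95], "turn": [0, 0, -0.316], "jaw": -1},
    {"delta_pos": [-8.39, -5.47, -3.95], "turn": [0, 0, -0.316], "jaw": -1},
    {"delta_pos": [-8.39, -5.47, -3.95], "turn": [0, 0, -0.316], "jaw": -1},
    {"delta_pos": [-8.39, -5.47, -3.95], "turn": [0, 0, -0.316], "jaw": -1},
    {"delta_pos": [-8.39, -5.47, -3.95], "turn": [0, 0, -0.316], "jaw": -1},
    {"delta_pos": [-8.39, -5.47, -3.95], "turn": [0, 0, -0.316], "jaw": -1},
  ],
)

```text
clock: 1.85
eef_pos: [0.5005, 0.1797, 0.4197]
tcp_rot: [[-1.0, 0.001, -0.001], [0.001, 1.0, -0.0], [0.001, -0.0, -1.0]]
ft_force: [-0.2, 0.3, 0.1]
width: 0.998
```

```bash
python3 - <<'E'
from h import *
st(); d=get("wrist"); crop(d,0,0,512,384,1.55,"w1"); np.save("/tmp/w1.npy",d,allow_pickle=True)
st()
E
```

```text
t 1.85 p [0.5005 0.1797 0.4197] F [-0.22  0.34  0.15] w 87.8 yaw -0.08 tz [-0.001 -0.    -1.   ]
t 1.9 p [0.4999 0.1806 0.4201] F [-0.08 -1.23  0.11] w 87.9 yaw 0.01 tz [-0.  0. -1.]
```

View pics/w1.png

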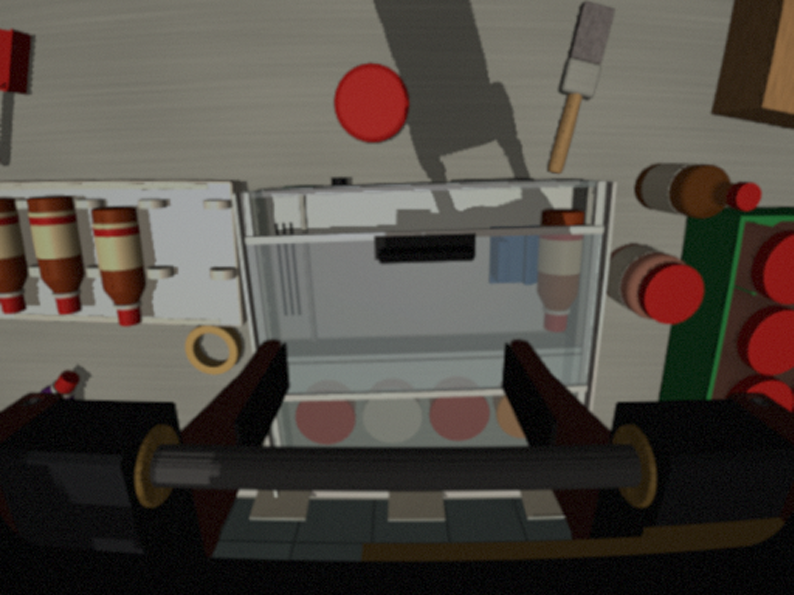

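```bash
python3 - <<'E'
from h import *
d=np.load("/tmp/w1.npy",allow_pickle=True).item()
crop(d,150,108,270,208,6,"w1a"); crop(d,290,108,410,208,6,"w1b")
C=cloud(d)
m=(C[...,2]>0.12)&(C[...,2]<0.15)&(C[...,0]>0.38)&(C[...,0]<0.7)&(C[...,1]<0.35)&(C[...,1]>.05)
P=C[m]; print(len(P), P.min(0),P.max(0),np.median(P,0))
r=cv2.minAreaRect(P[:,:2].astype(np.float32)); print(r)
E
```

```text
566 [0.50824677 0.16263262 0.12045856] [0.52346397 0.26082728 0.14213913] [0.5141843  0.21128788 0.13911903]
((0.5160170197486877, 0.21178947389125824), (0.012958398088812828, 0.09803368151187897), 1.7167434692382812)
```

View pics/w1a.png

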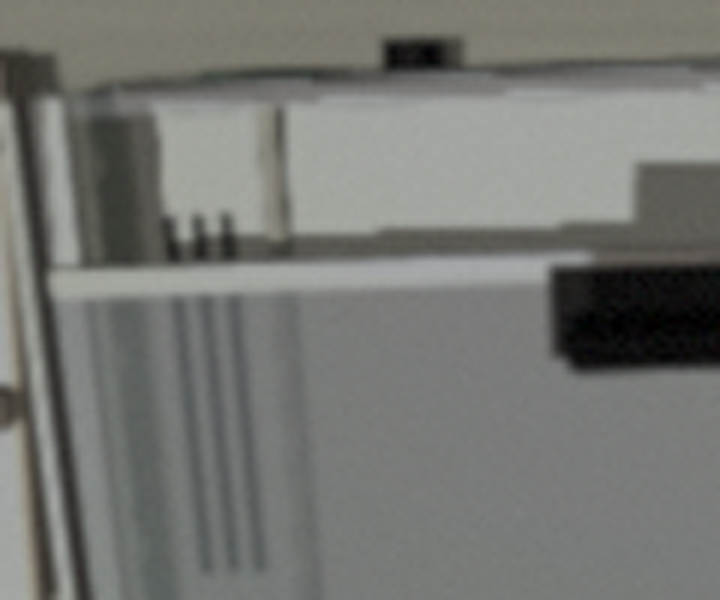

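View pics/w1b.png

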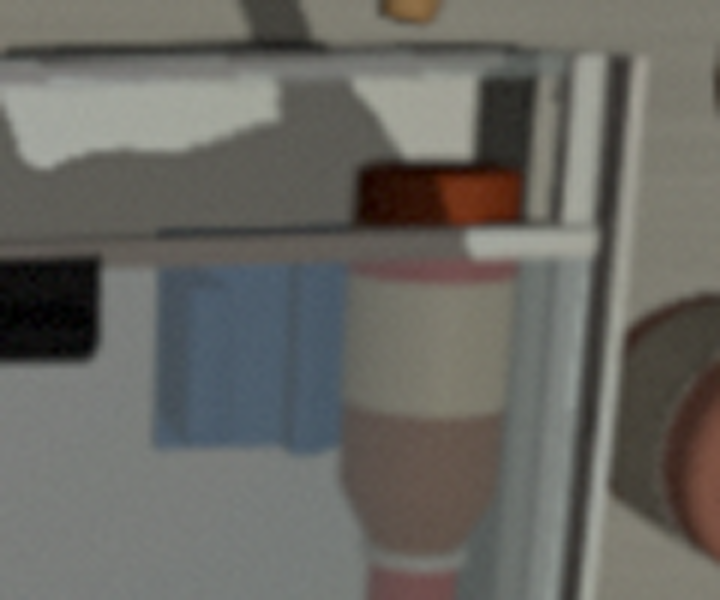

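```bash
python3 - <<'E'
from h import *
d=np.load("/tmp/w1.npy",allow_pickle=True).item()
C=cloud(d)
print("near wall strip L outer/inner",onz(d,216.7,108+70/6,.103),onz(d,216.7,108+95/6,.103))
print("near wall strip R outer/inner",onz(d,340,108+50/6,.103),onz(d,340,108+80/6,.103))
print("R wall outer, inner", onz(d,290+635/6,108+75/6,.103),onz(d,290+570/6,108+75/6,.103),onz(d,290+600/6,108+75/6,.103))
print("L wall ", onz(d,150+5/6,108+110/6,.103),onz(d,150+40/6,108+110/6,.103),onz(d,150+75/6,108+110/6,.103))
# top view far wall etc
yaw=np.radians(1.72)
ex=np.array([np.cos(yaw),np.sin(yaw),0]);ey=np.array([-np.sin(yaw),np.cos(yaw),0])
h=np.array([.516,.2118,0])
for cx in (.530,.534,.538):
  s=(h[0]-cx)/ex[0]; O=h+ex*(-s)
  pts=[O+ex*x+ey*y+np.array([0,0,z]) for x,y,z in [(-.101,-.202,.103),(-.101,.202,.103),(-.095,-.19,.103),(-.095,.19,.103),(-.095,-.19,.045),(-.095,.19,.045),(-.095,-.140,.053),(-.095,-.146,.053)]]
  print(cx,O,"trav",s+.078,proj(d,pts).round(1).tolist())
E
```

```text
near wall strip L outer/inner [0.44539243 0.11711065 0.103     ] [0.45219351 0.11687507 0.103     ]
near wall strip R outer/inner [0.43949689 0.32198035 0.103     ] [0.44765929 0.32258945 0.103     ]
R wall outer, inner [0.44497164 0.41836502 0.103     ] [0.44529123 0.39947904 0.103     ] [0.44514776 0.40817559 0.103     ]
L wall  [0.45530187 0.00533708 0.103     ] [0.45542688 0.01533257 0.103     ] [0.45554434 0.02529636 0.103     ]
0.53 [0.53      0.2122204 0.       ] trav 0.06399368936920873 [[150.9, 114.0], [393.2, 107.0], [158.3, 117.4], [385.9, 110.8], [168.5, 116.1], [372.2, 110.1], [194.2, 115.1], [190.9, 115.2]]
0.534 [0.534      0.21234052 0.        ] trav 0.0599918863318398 [[151.2, 116.5], [393.0, 109.5], [158.6, 119.8], [385.7, 113.2], [168.7, 118.3], [372.1, 112.3], [194.3, 117.3], [191.1, 117.5]]
0.538 [0.538      0.21246063 0.        ] trav 0.05599008329447086 [[151.4, 118.9], [392.8, 111.9], [158.9, 122.3], [385.6, 115.7], [169.0, 120.4], [371.9, 114.5], [194.5, 119.6], [191.3, 119.7]]
```

```bash
cat >> h.py <<'E'
YAW=np.radians(1.7)
O=np.array([.543,.2125,0])
ex=np.array([np.cos(YAW),np.sin(YAW),0]);ey=np.array([-np.sin(YAW),np.cos(YAW),0])
def case(x,y,z): return O+ex*x+ey*y+np.array([0,0,z])
def tocase(P): q=np.asarray(P)-O; return np.stack([q@ex,q@ey,q[...,2]],-1)
E
python3 - <<'E'
from h import *
st(); to(case(-.060,0,.2),YAW); to(case(-.060,0,.122),YAW);to(case(.096,0,.122),YAW); print(tocase(sensors.state()["eef_pos"]))
E
```

```text
t 1.9 p [0.4999 0.1806 0.4201] F [-0.08 -1.23  0.11] w 87.9 yaw 0.01 tz [-0.  0. -1.]
delta [0.34 0.6  4.4 ] turn [ 0.    -0.    -0.029] dist 222.8 rows>= 3.6 0.2
delta [0.33 0.6  5.96] turn [ 0.    -0.    -0.029] dist 300.1 rows>= 4.8 0.2
delta [-2.78  0.69  5.96] turn [ 0.    -0.    -0.029] dist 330.8 rows>= 5.3 0.2
[-0.04404489 -0.03058337  0.42008306]
```

Emit:
play_rows(
  increments=[
    {"delta_pos": [0.34, 0.6, 4.0], "turn": [0, 0, -0.029], "jaw": 1},
    {"delta_pos": [0.34, 0.6, 4.0], "turn": [0, 0, -0.029], "jaw": 1},
    {"delta_pos": [0.34, 0.6, 4.0], "turn": [0, 0, -0.029], "jaw": 1},
    {"delta_pos": [0.34, 0.6, 4.0], "turn": [0, 0, -0.029], "jaw": 1},
    {"delta_pos": [0.34, 0.6, 4.0], "turn": [0, 0, -0.029], "jaw": 1},
    {"delta_pos": [0.34, 0.6, 5.0], "turn": [0, 0, -0.029], "jaw": 1},
    {"delta_pos": [0.34, 0.6, 5.95], "turn": [0, 0, -0.029], "jaw": 1},
    {"delta_pos": [0.34, 0.6, 5.95], "turn": [0, 0, -0.029], "jaw": 1},
    {"delta_pos": [0.34, 0.6, 5.95], "turn": [0, 0, -0.029], "jaw": 1},
  ],
)

```text
clock: 3.02
eef_pos: [0.4847, 0.2113, 0.1272]
tcp_rot: [[-1.0, -0.029, 0.005], [-0.029, 1.0, 0.002], [-0.005, 0.002, -1.0]]
ft_force: [-0.5, 0.7, 1.1]
width: 0.025
```

```bash
python3 - <<'E'
from h import *
st(); print(tocase(sensors.state()["eef_pos"])); to(case(.090,0,.122),YAW)
E
```

```text
t 3.02 p [0.4847 0.2113 0.1272] F [-0.53  0.74  1.1 ] w 2.2 yaw 1.68 tz [ 0.005  0.002 -1.   ]
[-0.05828992  0.00052067  0.12720402]
delta [-2.97 -0.01  0.12] turn [ 0.002  0.005 -0.   ] dist 148.4 rows>= 2.4 0.0
```

Emit:
play_rows(
  increments=[
    {"delta_pos": [-0.25, 0, 0.1], "turn": [0, 0.005, 0], "jaw": 1},
    {"delta_pos": [-0.5, 0, 0.1], "turn": [0, 0.005, 0], "jaw": 1},
    {"delta_pos": [-0.8, 0, 0.1], "turn": [0, 0.005, 0], "jaw": 1},
    {"delta_pos": [-1.1, 0, 0.1], "turn": [0, 0.005, 0], "jaw": 1},
    {"delta_pos": [-1.4, 0, 0.1], "turn": [0, 0.005, 0], "jaw": 1},
    {"delta_pos": [-1.7, 0, 0.1], "turn": [0, 0.005, 0], "jaw": 1},
    {"delta_pos": [-2.0, 0, 0.1], "turn": [0, 0.005, 0], "jaw": 1},
    {"delta_pos": [-2.3, 0, 0.1], "turn": [0, 0.005, 0], "jaw": 1},
    {"delta_pos": [-2.6, 0, 0.1], "turn": [0, 0.005, 0], "jaw": 1},
    {"delta_pos": [-2.8, 0, 0.1], "turn": [0, 0.005, 0], "jaw": 1},
    {"delta_pos": [-2.9, 0, 0.1], "turn": [0, 0.005, 0], "jaw": 1},
    {"delta_pos": [-2.97, 0, 0.1], "turn": [0, 0.005, 0], "jaw": 1},
    {"delta_pos": [-3.02, 0, 0.1], "turn": [0, 0.005, 0], "jaw": 1},
    {"delta_pos": [-3.02, 0, 0.1], "turn": [0, 0.005, 0], "jaw": 1},
  ],
)

```text
clock: 4.78
eef_pos: [0.6359, 0.2156, 0.1229]
tcp_rot: [[-1.0, -0.029, 0.001], [-0.029, 1.0, 0.002], [-0.001, 0.002, -1.0]]
ft_force: [0.5, -0.3, 0.1]
width: 0.002
```

```bash
python3 - <<'E'
from h import *
st(); print(tocase(sensors.state()["eef_pos"])); d=get("top"); crop(d,120,105,340,225,3.6,"top2")
E
```

```text
t 4.78 p [0.6359 0.2156 0.1229] F [ 0.53 -0.32  0.14] w 0.2 yaw 1.67 tz [ 0.001  0.002 -1.   ]
[0.09295303 0.00034514 0.12294693]
```

View pics/top2.png

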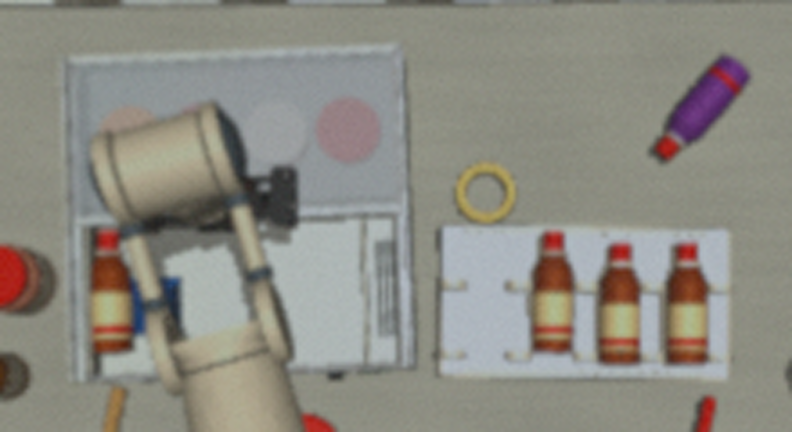

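Emit:
play_rows(
  increments=[
    {"delta_pos": [-0.04, 0, 0], "turn": [0, 0, 0], "jaw": 1},
    {"delta_pos": [-0.08, 0, 0], "turn": [0, 0, 0], "jaw": 1},
    {"delta_pos": [-0.08, 0, 0], "turn": [0, 0, 0], "jaw": 1},
  ],
)

```text
clock: 5.2
eef_pos: [0.64, 0.2157, 0.123]
tcp_rot: [[-1.0, -0.029, 0.001], [-0.029, 1.0, 0.002], [-0.001, 0.002, -1.0]]
ft_force: [-1.3, 1.0, 0.9]
width: 0.007
```

Emit:
play_rows(
  increments=[
    {"delta_pos": [-0.04, 0, 0], "turn": [0, 0, 0], "jaw": 1},
    {"delta_pos": [-0.08, 0, 0], "turn": [0, 0, 0], "jaw": 1},
    {"delta_pos": [-0.08, 0, 0], "turn": [0, 0, 0], "jaw": 1},
  ],
)

```text
clock: 5.58
eef_pos: [0.64, 0.2157, 0.123]
tcp_rot: [[-1.0, -0.03, -0.009], [-0.03, 1.0, 0.0], [0.009, 0.001, -1.0]]
ft_force: [-18.8, -2.5, 8.1]
width: 0.007
```

```bash
python3 - <<'E'
from h import *
to(case(.06,0.02,.30),YAW)
E
```

```text
delta [ 0.77  0.4  -3.53] turn [ 0.001 -0.009  0.   ] dist 181.9 rows>= 2.9 0.0
```

Emit:
play_rows(
  increments=[
    {"delta_pos": [0.3, 0, 0], "turn": [0, -0.009, 0], "jaw": 1},
    {"delta_pos": [0.7, 0.4, -3.5], "turn": [0, -0.009, 0], "jaw": 0},
    {"delta_pos": [0.7, 0.4, -3.5], "turn": [0, -0.009, 0], "jaw": 0},
    {"delta_pos": [0.7, 0.4, -3.5], "turn": [0, -0.009, 0], "jaw": 0},
    {"delta_pos": [0.7, 0.4, -3.5], "turn": [0, -0.009, 0], "jaw": 0},
    {"delta_pos": [0.7, 0.4, -3.5], "turn": [0, -0.009, 0], "jaw": 0},
  ],
)

```text
clock: 6.32
eef_pos: [0.6063, 0.2345, 0.2976]
tcp_rot: [[-1.0, -0.03, 0.001], [-0.03, 1.0, 0.0], [-0.001, 0.0, -1.0]]
ft_force: [0.5, -0.6, -0.4]
width: 0.492
```

```bash
python3 - <<'E'
from h import *
st(); d=get("wrist"); crop(d,0,0,512,384,1.55,"w2"); np.save("/tmp/w2.npy",d,allow_pickle=True)
crop(d,300,60,460,220,5,"w2a")
pts=[case(x,y,.045) for x,y in [(-.095,.19),(.095,.19),(-.095,-.14),(.095,-.14)]]
print(proj(d,pts).round(0))
E
```

```text
t 6.33 p [0.6063 0.2345 0.2976] F [ 0.49 -0.59 -0.44] w 43.3 yaw 1.71 tz [ 0.001  0.    -1.   ]
[[378.  46.]
 [365. 180.]
 [138.  45.]
 [150. 179.]]
```

View pics/w2.png

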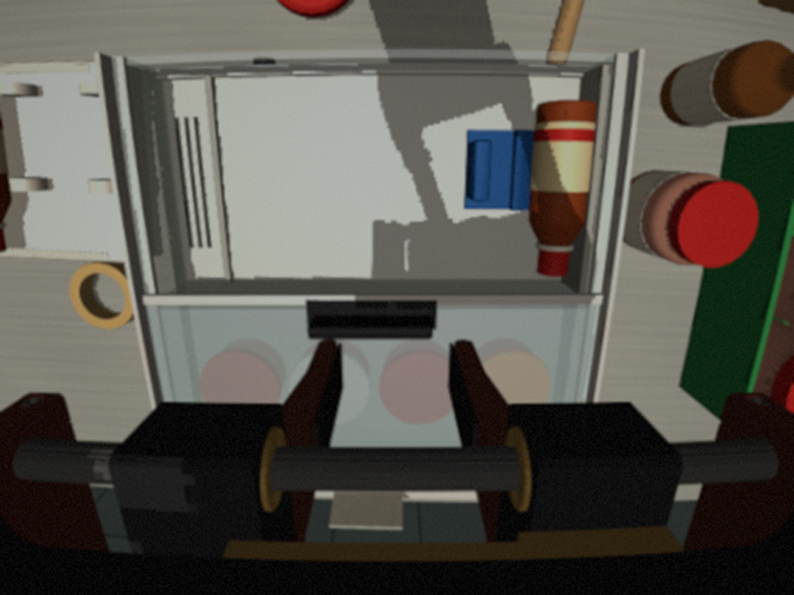

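View pics/w2a.png

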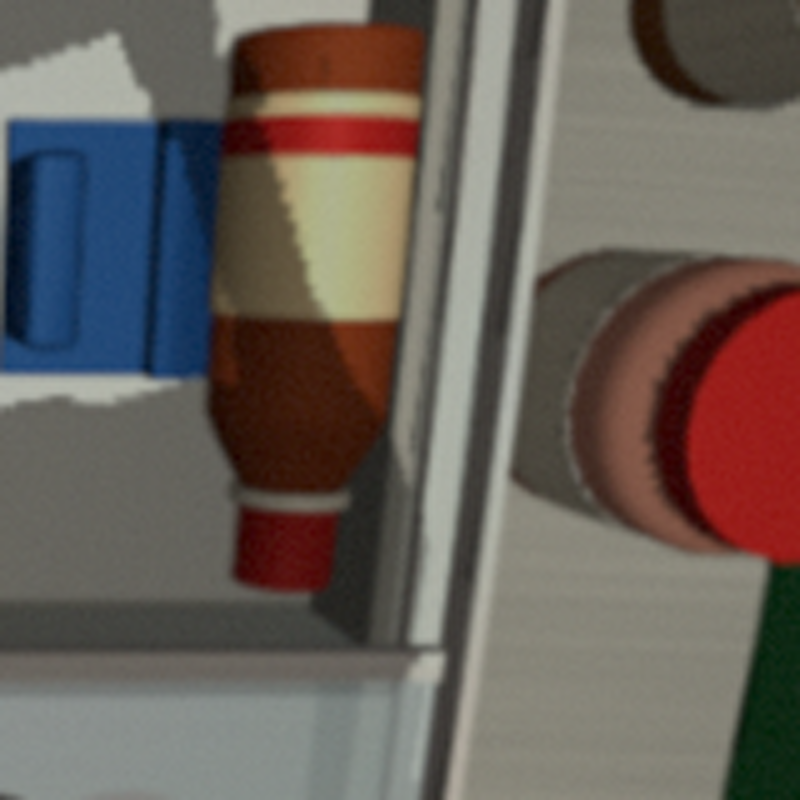

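```bash
python3 - <<'E'
from h import *
d=np.load("/tmp/w2.npy",allow_pickle=True).item(); C=tocase(cloud(d))
def stat(m,n):
    P=C[m]; print(n,len(P),"x",np.percentile(P[:,0],[1,50,99]).round(4),"y",np.percentile(P[:,1],[1,50,99]).round(4),"z",np.percentile(P[:,2],[1,50,99]).round(4), cv2.minAreaRect(P[:,:2].astype(np.float32))[1:])
bx=(C[...,0]>-.09)&(C[...,0]<.09)&(C[...,1]>.0)&(C[...,1]<.135)
stat(bx&(C[...,2]>.083)&(C[...,2]<.1),"rib top")
stat(bx&(C[...,2]>.049)&(C[...,2]<.057),"plate")
b0=(C[...,0]>-.09)&(C[...,0]<.09)&(C[...,1]>.135)&(C[...,1]<.19)
stat(b0&(C[...,2]>.06)&(C[...,2]<.11),"bottle0")
stat(b0&(C[...,2]>.09)&(C[...,2]<.11),"bottle0 top")
m=(C[...,0]>-.05)&(C[...,0]<.05)&(C[...,1]>-.1)&(C[...,1]<.0)
stat(m,"deck")
E
```

```text
rib top 474 x [-0.0326 -0.0093  0.0157] y [0.0846 0.0911 0.0991] z [0.0848 0.0913 0.093 ] ((0.015379618853330612, 0.048760607838630676), 88.40786743164062)
plate 1006 x [-0.0898 -0.0131  0.0257] y [0.0154 0.1124 0.1262] z [0.0494 0.0536 0.0563] ((0.14913129806518555, 0.11888227611780167), 6.2103190422058105)
bottle0 5538 x [-0.0863 -0.0044  0.0849] y [0.1369 0.1653 0.1898] z [0.0614 0.091  0.1038] ((0.17980432510375977, 0.05497937649488449), 0.00022811323287896812)
bottle0 top 3093 x [-0.0855 -0.0139  0.0832] y [0.1488 0.1707 0.1899] z [0.0901 0.0939 0.1043] ((0.17927128076553345, 0.0428609736263752), 0.00022811323287896812)
deck 22901 x [-0.0456  0.0375  0.0494] y [-0.0954 -0.022  -0.0008] z [0.045  0.3979 0.4189] ((0.09989702701568604, 0.09999468922615051), 0.0035475774202495813)
```

```bash
python3 - <<'E'
from h import *
d=np.load("/tmp/w2.npy",allow_pickle=True).item()
for n,u,v,z in [("base",366,66.5,.085),("capend",357,177.5,.07),("capend84",357,177.5,.084)]: print(n,tocase(onz(d,u,v,z)).round(4))
to(case(-.0085,.092,.12),YAW); to(case(-.0085,.092,.058),YAW)
E
```

```text
base [-0.0624  0.1605  0.085 ]
capend [0.0854 0.168  0.07  ]
capend84 [0.0819 0.1627 0.084 ]
delta [1.44 1.44 3.53] turn [-0.    -0.002  0.   ] dist 203.7 rows>= 3.3 0.0
delta [1.43 1.44 4.77] turn [-0.    -0.002  0.   ] dist 259.2 rows>= 4.1 0.0
```

Emit:
play_rows(
  increments=[
    {"delta_pos": [1.44, 1.44, 2.0], "turn": [0, 0, 0], "jaw": 0.3},
    {"delta_pos": [1.44, 1.44, 2.0], "turn": [0, 0, 0], "jaw": 0.3},
    {"delta_pos": [1.44, 1.44, 2.0], "turn": [0, 0, 0], "jaw": 0.3},
    {"delta_pos": [1.44, 1.44, 3.0], "turn": [0, 0, 0], "jaw": 0.3},
    {"delta_pos": [1.44, 1.44, 4.0], "turn": [0, 0, 0], "jaw": 0.3},
    {"delta_pos": [1.44, 1.44, 4.77], "turn": [0, 0, 0], "jaw": 0.3},
    {"delta_pos": [1.44, 1.44, 4.77], "turn": [0, 0, 0], "jaw": 0.3},
    {"delta_pos": [1.44, 1.44, 4.77], "turn": [0, 0, 0], "jaw": 0.3},
  ],
)

```text
clock: 7.38
eef_pos: [0.5305, 0.3034, 0.0557]
tcp_rot: [[-1.0, -0.029, -0.005], [-0.029, 1.0, -0.002], [0.005, -0.002, -1.0]]
ft_force: [-0.1, -0.2, -0.1]
width: 0.352
```

```bash
python3 - <<'E'
from h import *
st(); print(tocase(sensors.state()["eef_pos"]))
E
```

```text
t 7.38 p [0.5305 0.3034 0.0557] F [-0.07 -0.16 -0.1 ] w 30.9 yaw 1.68 tz [-0.005 -0.002 -1.   ]
[-0.00979521  0.09120216  0.05566645]
```

Close, lift, and move the chock towards -y, out of the way.

Emit:
play_rows(
  increments=[
    {"delta_pos": [0, 0, 0], "turn": [0, 0, 0], "jaw": 1},
    {"delta_pos": [0, 0, 0], "turn": [0, 0, 0], "jaw": 1},
    {"delta_pos": [0, 0, 0], "turn": [0, 0, 0], "jaw": 1},
    {"delta_pos": [0, 0, 0], "turn": [0, 0, 0], "jaw": 1},
    {"delta_pos": [0, 0, -0.2], "turn": [0, 0, 0], "jaw": 1},
    {"delta_pos": [0, -0.3, -0.3], "turn": [0, 0, 0], "jaw": 1},
    {"delta_pos": [0, -1.2, -0.3], "turn": [0, 0, 0], "jaw": 1},
    {"delta_pos": [0, -2.2, -0.3], "turn": [0, 0, 0], "jaw": 1},
    {"delta_pos": [0, -3.2, -0.3], "turn": [0, 0, 0], "jaw": 1},
    {"delta_pos": [0, -4.0, -0.3], "turn": [0, 0, 0], "jaw": 1},
    {"delta_pos": [0, -4.3, -0.3], "turn": [0, 0, 0], "jaw": 1},
    {"delta_pos": [0, -4.3, -0.3], "turn": [0, 0, 0], "jaw": 1},
    {"delta_pos": [0, -4.3, 0], "turn": [0, 0, 0], "jaw": 1},
    {"delta_pos": [0, -4.3, 0.02], "turn": [0, 0, 0], "jaw": 1},
    {"delta_pos": [0, -4.3, 0.02], "turn": [0, 0, 0], "jaw": 1},
  ],
  squeeze=20,
)

```text
clock: 9.25
eef_pos: [0.5365, 0.0895, 0.0544]
tcp_rot: [[-1.0, -0.031, -0.006], [-0.031, 1.0, -0.002], [0.006, -0.001, -1.0]]
ft_force: [0.3, -0.2, -0.3]
width: 0.16
```

```bash
python3 - <<'E'
from h import *
st(); print(tocase(sensors.state()["eef_pos"]))
d=get("wrist"); crop(d,0,0,512,384,1.55,"w3")
E
```

```text
t 9.25 p [0.5365 0.0895 0.0544] F [ 0.26 -0.24 -0.34] w 14.1 yaw 1.77 tz [-0.006 -0.002 -1.   ]
[-0.01013578 -0.12271604  0.05443544]
```

View pics/w3.png

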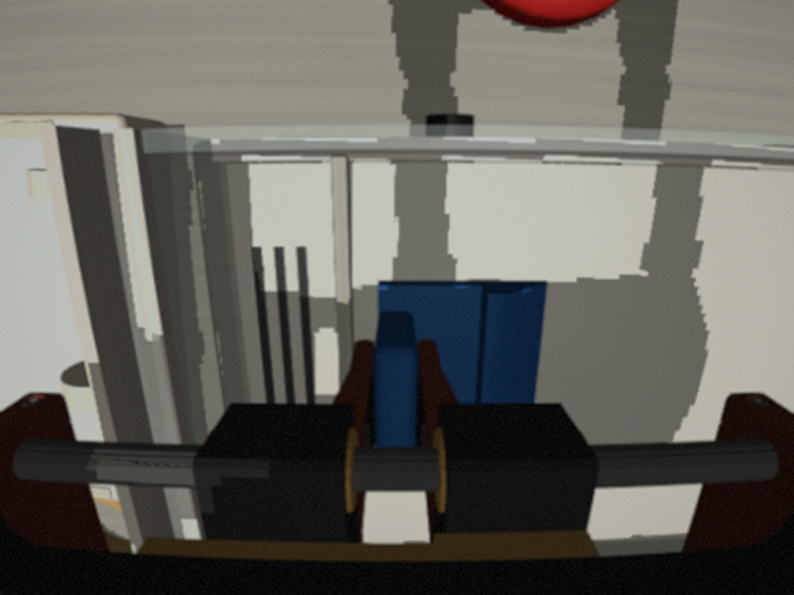

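```bash
python3 - <<'E'
from h import *
to([.58,-.22,.30],0)
E
```

```text
delta [-0.65 -6.22 -4.9 ] turn [-0.002 -0.006  0.031] dist 397.3 rows>= 6.4 0.2
```

Emit:
play_rows(
  increments=[
    {"delta_pos": [0, 0, 0], "turn": [0, 0, 0], "jaw": 0.3},
    {"delta_pos": [0, 0, 0], "turn": [0, 0, 0], "jaw": 0.3},
    {"delta_pos": [0, 0, 0], "turn": [0, 0, 0], "jaw": 0.3},
    {"delta_pos": [0, 0, -1], "turn": [0, 0, 0], "jaw": 0.3},
    {"delta_pos": [0, 0, -2], "turn": [0, 0, 0], "jaw": -1},
    {"delta_pos": [-0.65, -1, -4.9], "turn": [0, 0, 0.03], "jaw": -1},
    {"delta_pos": [-0.65, -6.2, -4.9], "turn": [0, 0, 0.03], "jaw": -1},
    {"delta_pos": [-0.65, -6.2, -4.9], "turn": [0, 0, 0.03], "jaw": -1},
    {"delta_pos": [-0.65, -6.2, -4.9], "turn": [0, 0, 0.03], "jaw": -1},
    {"delta_pos": [-0.65, -6.2, -4.9], "turn": [0, 0, 0.03], "jaw": -1},
    {"delta_pos": [-0.65, -6.2, -4.9], "turn": [0, 0, 0.03], "jaw": -1},
    {"delta_pos": [-0.65, -6.2, -4.9], "turn": [0, 0, 0.03], "jaw": -1},
    {"delta_pos": [-0.65, -6.2, -4.9], "turn": [0, 0, 0.03], "jaw": -1},
    {"delta_pos": [-0.65, -6.2, -4.9], "turn": [0, 0, 0.03], "jaw": -1},
  ],
)

```text
clock: 11.05
eef_pos: [0.5799, -0.2176, 0.2995]
tcp_rot: [[-1.0, -0.002, -0.006], [-0.002, 1.0, -0.001], [0.006, -0.001, -1.0]]
ft_force: [-0.2, -0.3, 0.0]
width: 0.998
```

```bash
python3 - <<'E'
from h import *
st()
d=get("wrist"); crop(d,0,0,512,384,1.55,"w4"); np.save("/tmp/w4.npy",d,allow_pickle=True)
d=get("top"); crop(d,120,105,340,225,3.6,"top4")
E
```

```text
t 11.05 p [ 0.5799 -0.2176  0.2995] F [-0.21 -0.27  0.  ] w 87.8 yaw 0.14 tz [-0.006 -0.001 -1.   ]
```

View pics/w4.png

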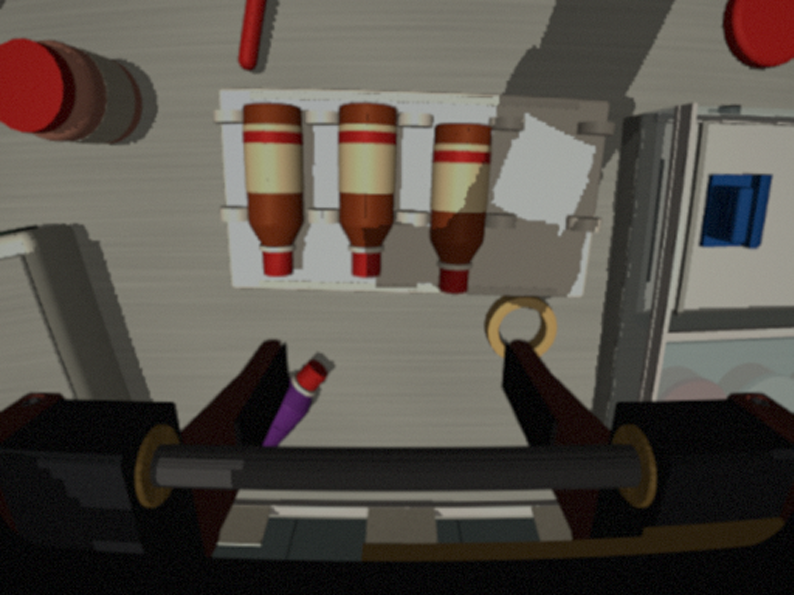

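View pics/top4.png

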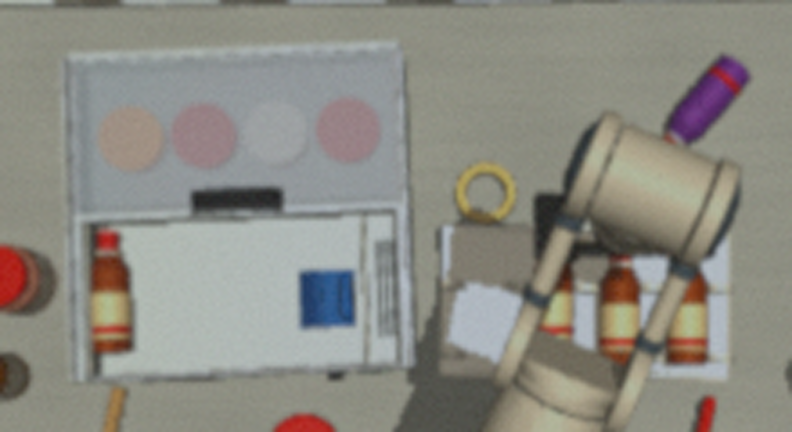

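```bash
cat >> h.py <<'E'
from scipy.optimize import least_squares
def fitcyl(P,y0,z0,r=.025):
    # axis: y=a+b*(x-xm), z=z0 fixed
    xm=P[:,0].mean()
    f=lambda q:(np.hypot((P[:,1]-q[0]-q[1]*(P[:,0]-xm))*np.cos(np.arctan(q[1])),P[:,2]-q[2])-r)
    s=least_squares(f,[y0,0,z0],loss="soft_l1",f_scale=.002)
    return xm,s.x,np.sqrt((s.fun**2).mean())
E
python3 - <<'E'
from h import *
d=np.load("/tmp/w4.npy",allow_pickle=True).item(); C=cloud(d); im=d["img"].astype(int)
for (u0,u1),u in [((155,198),176),((215,258),237),((275,320),298)]:
    m=np.zeros((384,512),bool); m[60:195,u0:u1]=1
    m&=(C[...,2]>.062)&(C[...,2]<.1)
    P=C[m]; y0=np.median(P[:,1])
    # extents
    x0,x1=np.percentile(P[:,0],[.5,99.5])
    B=P[(P[:,0]<x0+.085)&(P[:,0]>x0+.01)]
    xm,q,e=fitcyl(B,y0,.065)
    print(u,len(P),"x",x0.round(4),x1.round(4),"fit xm",xm.round(3),q.round(4),e.round(4), "top z",np.percentile(B[:,2],98).round(4))
print("caps", [onz(d,*p,.065).round(4) for p in [(278/1.55,274/1.55),(366/1.55,275/1.55),(454/1.55,291/1.55)]])
print("base", [onz(d,*p,.080).round(4) for p in [(272/1.55,105/1.55),(367/1.55,105/1.55),(463/1.55,126/1.55)]])
print("tray corners",[onz(d,u/1.55,v/1.55,.04).round(4) for u,v in [(221,90),(608,101),(233,287),(583,296)]])
E
```

```text
176 3746 x 0.4533 0.5982 fit xm 0.5 [-0.3242 -0.0205  0.0659] 0.0007 top z 0.0919
237 3644 x 0.4542 0.5991 fit xm 0.501 [-0.2424 -0.0323  0.0658] 0.0007 top z 0.0919
298 3649 x 0.4684 0.6142 fit xm 0.515 [-0.1605 -0.0236  0.066 ] 0.0011 top z 0.0919
caps [array([ 0.601, -0.327,  0.065]), array([ 0.6017, -0.2442,  0.065 ]), array([ 0.617 , -0.1612,  0.065 ])]
base [array([ 0.4539, -0.3188,  0.08  ]), array([ 0.4545, -0.2404,  0.08  ]), array([ 0.4705, -0.1611,  0.08  ])]
tray corners [array([ 0.4348, -0.3758,  0.04  ]), array([ 0.4422, -0.0221,  0.04  ]), array([ 0.6207, -0.381 ,  0.04  ]), array([ 0.629 , -0.0251,  0.04  ])]
```

```bash
python3 - <<'E'
from h import *
y=np.radians(-1.3)
to([.522,-.1607,.115],y); to([.522,-.1607,.048],y)
E
```

```text
delta [1.13 1.15 3.7 ] turn [-0.001 -0.006  0.025] dist 201.7 rows>= 3.2 0.1
delta [1.13 1.15 5.04] turn [-0.001 -0.006  0.025] dist 264.5 rows>= 4.2 0.1
```

Emit:
play_rows(
  increments=[
    {"delta_pos": [1.13, 1.15, 2.5], "turn": [0, -0.006, 0.025], "jaw": -0.5},
    {"delta_pos": [1.13, 1.15, 2.5], "turn": [0, -0.006, 0.025], "jaw": -0.5},
    {"delta_pos": [1.13, 1.15, 2.5], "turn": [0, -0.006, 0.025], "jaw": -0.5},
    {"delta_pos": [1.13, 1.15, 3.2], "turn": [0, -0.006, 0.025], "jaw": -0.5},
    {"delta_pos": [1.13, 1.15, 4.1], "turn": [0, -0.006, 0.025], "jaw": -0.5},
    {"delta_pos": [1.13, 1.15, 5.0], "turn": [0, -0.006, 0.025], "jaw": -0.5},
    {"delta_pos": [1.13, 1.15, 5.04], "turn": [0, -0.006, 0.025], "jaw": -0.5},
    {"delta_pos": [1.13, 1.15, 5.04], "turn": [0, -0.006, 0.025], "jaw": -0.5},
  ],
)

```text
clock: 12.15
eef_pos: [0.5225, -0.1604, 0.0497]
tcp_rot: [[-1.0, 0.022, 0.002], [0.022, 1.0, -0.002], [-0.002, -0.002, -1.0]]
ft_force: [0.9, 0.2, 0.5]
width: 0.745
```

```bash
python3 - <<'E'
from h import *
st()
d=get("wrist","w5")
E
```

```text
t 12.15 p [ 0.5225 -0.1604  0.0497] F [0.93 0.2  0.46] w 65.5 yaw -1.24 tz [ 0.002 -0.002 -1.   ]
```

View pics/w5.png

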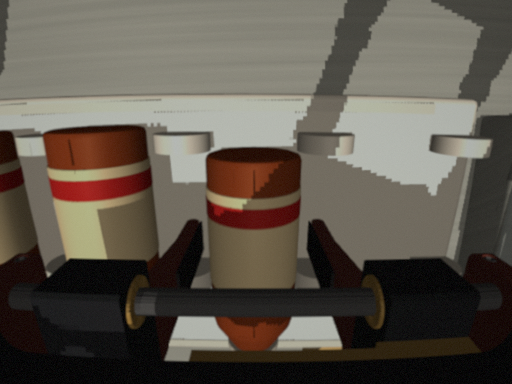

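Emit:
play_rows(
  increments=[
    {"delta_pos": [0, 0, 0], "turn": [0, 0, 0], "jaw": 1},
    {"delta_pos": [0, 0, 0], "turn": [0, 0, 0], "jaw": 1},
    {"delta_pos": [0, 0, 0], "turn": [0, 0, 0], "jaw": 1},
    {"delta_pos": [0, 0, 0], "turn": [0, 0, 0], "jaw": 1},
    {"delta_pos": [0, 0, -0.3], "turn": [0, 0, 0], "jaw": 1},
    {"delta_pos": [0, 0, -0.8], "turn": [0, 0, 0], "jaw": 1},
    {"delta_pos": [0, 0, -1.6], "turn": [0, 0, 0], "jaw": 1},
    {"delta_pos": [0, 0, -2.1], "turn": [0, 0, 0], "jaw": 1},
    {"delta_pos": [0, 0, -2.1], "turn": [0, 0, 0], "jaw": 1},
  ],
  squeeze=40,
)

```text
clock: 13.32
eef_pos: [0.5236, -0.1608, 0.1583]
tcp_rot: [[-1.0, 0.022, 0.007], [0.022, 1.0, -0.004], [-0.007, -0.004, -1.0]]
ft_force: [0.8, -0.5, -2.7]
width: 0.563
```

```bash
python3 - <<'E'
from h import *
st()
# bottle mid was x~.518 -> tcp offset ; target mid -.013 => tcp at -.013+ (tcpx-.518)
print(sensors.state()["eef_pos"][0]-.518)
to(case(-.009,.092,.15),YAW); to(case(-.009,.092,.053),YAW)
E
```

```text
t 13.32 p [ 0.5236 -0.1608  0.1583] F [ 0.75 -0.47 -2.74] w 49.5 yaw -1.25 tz [ 0.007 -0.004 -1.   ]
0.0056174244712227095
delta [0.05 9.3  0.13] turn [-0.004  0.007 -0.052] dist 465.2 rows>= 7.4 0.3
delta [0.07 9.31 2.07] turn [-0.004  0.007 -0.052] dist 476.8 rows>= 7.6 0.3
```

Emit:
play_rows(
  increments=[
    {"delta_pos": [0.05, 0.6, 0], "turn": [0, 0, 0], "jaw": 1},
    {"delta_pos": [0.05, 1.6, 0], "turn": [0, 0, 0], "jaw": 1},
    {"delta_pos": [0.05, 2.7, 0], "turn": [0, 0, -0.02], "jaw": 1},
    {"delta_pos": [0.05, 3.8, 0], "turn": [0, 0, -0.04], "jaw": 1},
    {"delta_pos": [0.05, 4.9, 0], "turn": [0, 0, -0.05], "jaw": 1},
    {"delta_pos": [0.05, 6.0, 0], "turn": [0, 0, -0.052], "jaw": 1},
    {"delta_pos": [0.05, 7.1, 0], "turn": [0, 0, -0.052], "jaw": 1},
    {"delta_pos": [0.05, 8.2, 0], "turn": [0, 0, -0.052], "jaw": 1},
    {"delta_pos": [0.05, 9.0, 0], "turn": [0, 0, -0.052], "jaw": 1},
    {"delta_pos": [0.05, 9.3, 0], "turn": [0, 0.007, -0.052], "jaw": 1},
    {"delta_pos": [0.05, 9.3, 0], "turn": [0, 0.007, -0.052], "jaw": 1},
  ],
)

```text
clock: 14.7
eef_pos: [0.5308, 0.3041, 0.1546]
tcp_rot: [[-1.0, -0.031, -0.002], [-0.031, 0.999, -0.006], [0.002, -0.006, -1.0]]
ft_force: [0.1, 0.6, -2.5]
width: 0.561
```

```bash
python3 - <<'E'
from h import *
st(); print(tocase(sensors.state()["eef_pos"]))
to(case(-.009,.092,.057),YAW)
d=get("wrist","w6")
E
```

```text
t 14.7 p [0.5308 0.3041 0.1546] F [ 0.08  0.56 -2.54] w 49.3 yaw 1.78 tz [-0.002 -0.006 -1.   ]
[-0.00946074  0.09188572  0.1546    ]
delta [-0.01  0.01  1.95] turn [-0.006 -0.002  0.001] dist 97.6 rows>= 1.6 0.0
```

View pics/w6.png

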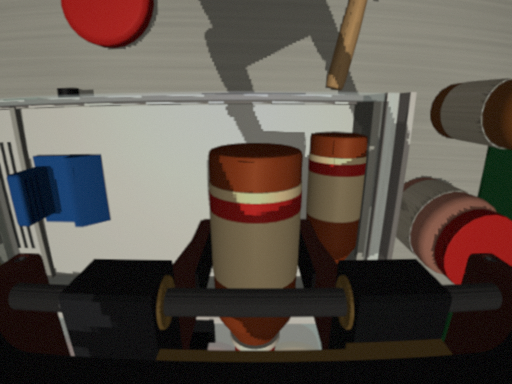

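Emit:
play_rows(
  increments=[
    {"delta_pos": [0, 0, 0.6], "turn": [-0.006, 0, 0], "jaw": 1},
    {"delta_pos": [0, 0, 1.2], "turn": [-0.006, 0, 0], "jaw": 1},
    {"delta_pos": [0, 0, 1.7], "turn": [-0.006, 0, 0], "jaw": 1},
    {"delta_pos": [0, 0, 1.9], "turn": [-0.006, 0, 0], "jaw": 1},
    {"delta_pos": [0, 0, 1.96], "turn": [-0.006, 0, 0], "jaw": 1},
    {"delta_pos": [0, 0, 1.98], "turn": [-0.006, 0, 0], "jaw": 1},
  ],
)

```text
clock: 15.5
eef_pos: [0.5318, 0.3023, 0.0577]
tcp_rot: [[-1.0, -0.029, 0.001], [-0.029, 1.0, 0.001], [-0.001, 0.001, -1.0]]
ft_force: [-1.7, -2.7, 3.8]
width: 0.561
```

```bash
python3 - <<'E'
from h import *
st(); print(tocase(sensors.state()["eef_pos"]))
E
```

```text
t 15.5 p [0.5318 0.3023 0.0577] F [-1.67 -2.7   3.82] w 49.4 yaw 1.68 tz [ 0.001  0.001 -1.   ]
[-0.00850779  0.09008152  0.05768161]
```

Emit:
play_rows(
  increments=[
    {"delta_pos": [0, 0, 0], "turn": [0, 0, 0], "jaw": -0.3},
    {"delta_pos": [0, 0, 0], "turn": [0, 0, 0], "jaw": -0.4},
    {"delta_pos": [0, 0, 0], "turn": [0, 0, 0], "jaw": -0.4},
    {"delta_pos": [0, 0, -0.6], "turn": [0, 0, 0], "jaw": -0.4},
    {"delta_pos": [0, 0, -1.2], "turn": [0, 0, 0], "jaw": -0.4},
    {"delta_pos": [0, 0, -2.0], "turn": [0, 0, 0], "jaw": 0.5},
    {"delta_pos": [0, -1.0, -2.0], "turn": [0, 0, 0], "jaw": 1},
    {"delta_pos": [0, -1.2, -2.0], "turn": [0, 0, 0], "jaw": 1},
    {"delta_pos": [0, -1.2, -2.0], "turn": [0, 0, 0], "jaw": 1},
  ],
)

```text
clock: 16.62
eef_pos: [0.5335, 0.242, 0.1574]
tcp_rot: [[-1.0, -0.028, 0.0], [-0.028, 1.0, 0.001], [-0.0, 0.001, -1.0]]
ft_force: [-0.2, -0.3, 1.2]
width: 0.279
```

```bash
python3 - <<'E'
from h import *
st(); print(tocase(sensors.state()["eef_pos"]))
d=get("wrist","w7")
to(case(-.005,.035,.060),YAW)
E
```

```text
t 16.62 p [0.5335 0.242  0.1574] F [-0.19 -0.26  1.15] w 24.5 yaw 1.61 tz [ 0.     0.001 -1.   ]
[-0.00863849  0.02975286  0.15739337]
delta [-0.08  0.09  1.94] turn [ 0.001 -0.    -0.001] dist 97.4 rows>= 1.6 0.0
```

View pics/w7.png

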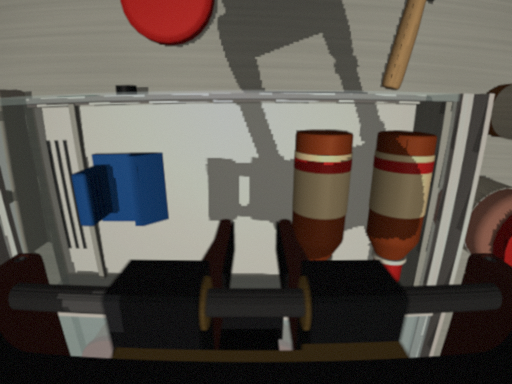

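Emit:
play_rows(
  increments=[
    {"delta_pos": [-0.08, 0.1, 0.8], "turn": [0, 0, 0], "jaw": 1},
    {"delta_pos": [-0.08, 0.1, 1.6], "turn": [0, 0, 0], "jaw": 1},
    {"delta_pos": [-0.08, 0.1, 1.94], "turn": [0, 0, 0], "jaw": 1},
    {"delta_pos": [-0.08, 0.1, 1.94], "turn": [0, 0, 0], "jaw": 1},
    {"delta_pos": [-0.08, 0.3, 1.94], "turn": [0, 0, 0], "jaw": 1},
    {"delta_pos": [-0.08, 0.45, 1.94], "turn": [0, 0, 0], "jaw": 1},
    {"delta_pos": [-0.08, 0.6, 1.94], "turn": [0, 0, 0], "jaw": 1},
    {"delta_pos": [-0.08, 0.75, 1.94], "turn": [0, 0, 0], "jaw": 1},
    {"delta_pos": [-0.08, 0.85, 1.94], "turn": [0, 0, 0], "jaw": 1},
    {"delta_pos": [-0.08, 0.9, 1.94], "turn": [0, 0, 0], "jaw": 1},
  ],
)

```text
clock: 17.92
eef_pos: [0.5359, 0.2882, 0.0601]
tcp_rot: [[-1.0, -0.029, -0.0], [-0.029, 1.0, 0.001], [0.0, 0.001, -1.0]]
ft_force: [0.0, -1.1, -0.0]
width: 0.007
```

```bash
python3 - <<'E'
from h import *
st(); print(tocase(sensors.state()["eef_pos"]))
d=get("wrist","w8")
E
```

```text
t 17.93 p [0.5359 0.2882 0.0601] F [ 0.03 -1.05 -0.05] w 0.6 yaw 1.68 tz [-0.     0.001 -1.   ]
[-0.00486803  0.07584821  0.06009371]
```

View pics/w8.png

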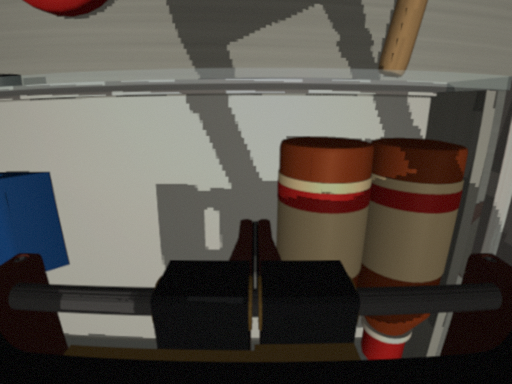

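Emit:
play_rows(
  increments=[
    {"delta_pos": [0, 0.06, 0], "turn": [0, 0, 0], "jaw": 1},
    {"delta_pos": [0, 0.1, 0], "turn": [0, 0, 0], "jaw": 1},
    {"delta_pos": [0, 0.1, 0], "turn": [0, 0, 0], "jaw": 1},
  ],
)

```text
clock: 18.35
eef_pos: [0.5358, 0.293, 0.0601]
tcp_rot: [[-1.0, -0.029, -0.0], [-0.029, 1.0, 0.001], [0.0, 0.001, -1.0]]
ft_force: [0.2, -0.8, 0.4]
width: 0.004
```

Emit:
play_rows(
  increments=[
    {"delta_pos": [0, 0.06, 0], "turn": [0, 0, 0], "jaw": 1},
    {"delta_pos": [0, 0.1, 0], "turn": [0, 0, 0], "jaw": 1},
    {"delta_pos": [0, 0.1, 0], "turn": [0, 0, 0], "jaw": 1},
  ],
)

```text
clock: 18.73
eef_pos: [0.5358, 0.2932, 0.0601]
tcp_rot: [[-1.0, -0.026, -0.002], [-0.026, 1.0, -0.008], [0.002, -0.008, -1.0]]
ft_force: [-2.6, -15.6, 5.1]
width: 0.004
```

```bash
python3 - <<'E'
from h import *
st(); print(tocase(sensors.state()["eef_pos"]))
d=get("wrist"); crop(d,230,100,500,300,2.9,"w9")
E
```

```text
t 18.73 p [0.5358 0.2932 0.0601] F [ -2.64 -15.58   5.1 ] w 0.4 yaw 1.51 tz [-0.002 -0.008 -1.   ]
[-0.00480435  0.08089585  0.06005781]
```

View pics/w9.png

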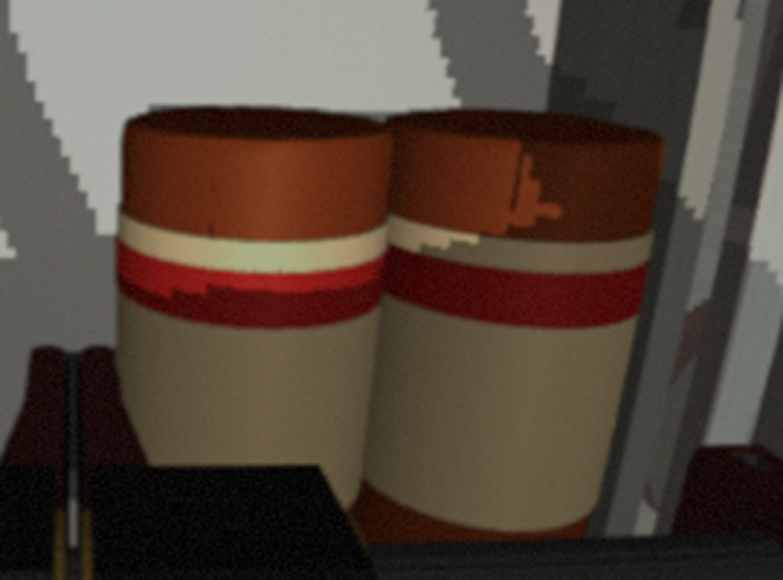

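```bash
python3 - <<'E'
from h import *
to([.575,-.27,.28],np.radians(-1.3))
E
```

```text
delta [ -0.48 -11.32  -4.31] turn [-0.008 -0.002  0.049] dist 605.9 rows>= 9.7 0.3
```

Emit:
play_rows(
  increments=[
    {"delta_pos": [0, -0.1, 0], "turn": [0, 0, 0], "jaw": 1},
    {"delta_pos": [0, -0.25, 0], "turn": [0, 0, 0], "jaw": 1},
    {"delta_pos": [0, -0.35, -1], "turn": [0, 0, 0], "jaw": 1},
    {"delta_pos": [0, -0.6, -2.2], "turn": [0, 0, 0], "jaw": 1},
    {"delta_pos": [0, -1.2, -3.4], "turn": [0, 0, 0], "jaw": -0.5},
    {"delta_pos": [-0.2, -2.5, -4.3], "turn": [0, 0, 0], "jaw": -0.5},
    {"delta_pos": [-0.48, -11.3, -4.3], "turn": [-0.008, 0, 0.049], "jaw": -0.5},
    {"delta_pos": [-0.48, -11.3, -4.3], "turn": [-0.008, 0, 0.049], "jaw": -0.5},
    {"delta_pos": [-0.48, -11.3, -4.3], "turn": [-0.008, 0, 0.049], "jaw": -0.5},
    {"delta_pos": [-0.48, -11.3, -4.3], "turn": [-0.008, 0, 0.049], "jaw": -0.5},
    {"delta_pos": [-0.48, -11.3, -4.3], "turn": [-0.008, 0, 0.049], "jaw": -0.5},
    {"delta_pos": [-0.48, -11.3, -4.3], "turn": [-0.008, 0, 0.049], "jaw": -0.5},
    {"delta_pos": [-0.48, -11.3, -4.3], "turn": [-0.008, 0, 0.049], "jaw": -0.5},
    {"delta_pos": [-0.48, -11.3, -4.3], "turn": [-0.008, 0, 0.049], "jaw": -0.5},
    {"delta_pos": [-0.48, -11.3, -4.3], "turn": [-0.008, 0, 0.049], "jaw": -0.5},
    {"delta_pos": [-0.48, -11.3, -4.3], "turn": [-0.008, 0, 0.049], "jaw": -0.5},
  ],
)

```text
clock: 20.78
eef_pos: [0.5754, -0.2674, 0.2799]
tcp_rot: [[-1.0, 0.021, -0.001], [0.021, 1.0, 0.0], [0.001, 0.0, -1.0]]
ft_force: [-1.1, 0.6, -0.3]
width: 0.753
```

```bash
cat >> h.py <<'E'
def bottles(d):
    C=cloud(d); im=d["img"]
    m=((C[...,2]>.06)&(C[...,2]<.1)&(C[...,0]>.42)&(C[...,0]<.78)&(C[...,1]<-.02)&(C[...,1]>-.45)); m[255:]=0
    n,l,s,c=cv2.connectedComponentsWithStats(m.astype(np.uint8))
    for i in range(1,n):
        if s[i,4]<800: continue
        P=C[l==i]; x0,x1=np.percentile(P[:,0],[.5,99.5]); y0=np.median(P[:,1])
        B=P[(P[:,0]<x0+.085)&(P[:,0]>x0+.01)]
        xm,q,e=fitcyl(B,y0,.065)
        print("blob px",c[i].round(0),len(P),"x",x0.round(4),x1.round(4),"xm",xm.round(3),"y,slope,z",q.round(4),"rms",e.round(4),"yrange",np.percentile(P[:,1],[1,99]).round(3))
E
python3 - <<'E'
from h import *
st()
d=get("wrist","w10"); bottles(d)
d=get("top"); crop(d,120,105,340,225,3.6,"top10")
E
```

```text
t 20.77 p [ 0.5754 -0.2674  0.2799] F [-1.1   0.55 -0.34] w 66.3 yaw -1.19 tz [-0.001  0.    -1.   ]
blob px [272. 119.] 4057 x 0.4542 0.5988 xm 0.5 y,slope,z [-0.2424 -0.0278  0.066 ] rms 0.0007 yrange [-0.267 -0.218]
blob px [208. 121.] 4208 x 0.4536 0.5982 xm 0.5 y,slope,z [-0.3241 -0.035   0.066 ] rms 0.0008 yrange [-0.37  -0.299]
```

View pics/w10.png

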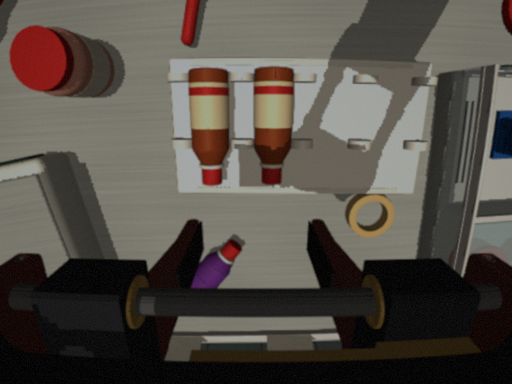

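View pics/top10.png

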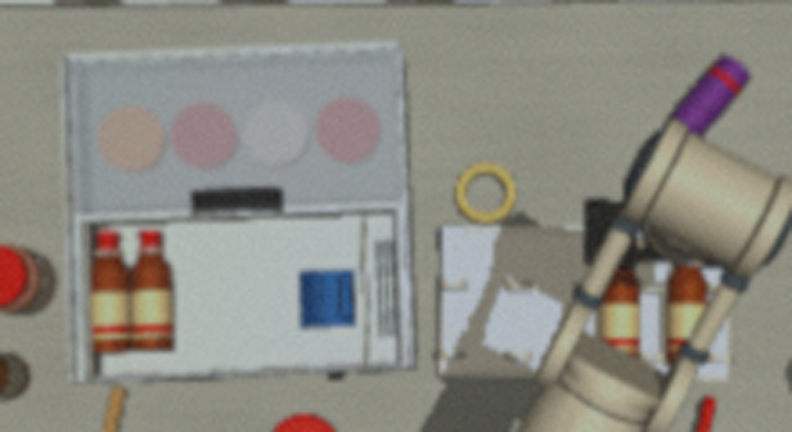

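```bash
python3 - <<'E'
from h import *
to([.5085,-.2426,.0485],np.radians(-1.5))
E
```

```text
delta [1.34 0.47 4.63] turn [-0.    -0.001  0.006] dist 242.4 rows>= 3.9 0.0
```

Emit:
play_rows(
  increments=[
    {"delta_pos": [1.34, 0.47, 2.2], "turn": [0, 0, 0.006], "jaw": -0.5},
    {"delta_pos": [1.34, 0.47, 2.2], "turn": [0, 0, 0.006], "jaw": -0.5},
    {"delta_pos": [1.34, 0.47, 2.4], "turn": [0, 0, 0.006], "jaw": -0.5},
    {"delta_pos": [1.34, 0.47, 3.2], "turn": [0, 0, 0.006], "jaw": -0.5},
    {"delta_pos": [1.34, 0.47, 4.1], "turn": [0, 0, 0.006], "jaw": -0.5},
    {"delta_pos": [1.34, 0.47, 4.6], "turn": [0, 0, 0.006], "jaw": -0.5},
    {"delta_pos": [1.34, 0.47, 4.63], "turn": [0, 0, 0.006], "jaw": -0.5},
    {"delta_pos": [1.34, 0.47, 4.63], "turn": [0, 0, 0.006], "jaw": -0.5},
    {"delta_pos": [1.34, 0.47, 4.63], "turn": [0, 0, 0.006], "jaw": 1},
    {"delta_pos": [1.34, 0.47, 4.63], "turn": [0, 0, 0.006], "jaw": 1},
    {"delta_pos": [1.34, 0.47, 4.63], "turn": [0, 0, 0.006], "jaw": 1},
    {"delta_pos": [1.34, 0.47, 4.63], "turn": [0, 0, 0.006], "jaw": 1},
  ],
  squeeze=40,
)

```text
clock: 22.38
eef_pos: [0.5096, -0.2428, 0.0503]
tcp_rot: [[-1.0, 0.026, 0.002], [0.026, 1.0, -0.001], [-0.002, -0.001, -1.0]]
ft_force: [-0.0, -0.6, 6.6]
width: 0.558
```

```bash
python3 - <<'E'
from h import *
st()
to(case(-.009,.042,.155),YAW)
E
```

```text
t 22.38 p [ 0.5096 -0.2428  0.0503] F [-0.03 -0.58  6.63] w 49.1 yaw -1.5 tz [ 0.002 -0.001 -1.   ]
delta [-0.21  9.95 -2.11] turn [-0.001  0.002 -0.056] dist 508.5 rows>= 8.1 0.3
```

Emit:
play_rows(
  increments=[
    {"delta_pos": [0, 0, -0.3], "turn": [0, 0, 0], "jaw": 1},
    {"delta_pos": [0, 0, -0.8], "turn": [0, 0, 0], "jaw": 1},
    {"delta_pos": [0, 0, -1.6], "turn": [0, 0, 0], "jaw": 1},
    {"delta_pos": [0, 0, -2.1], "turn": [0, 0, 0], "jaw": 1},
    {"delta_pos": [0, 0.6, -2.1], "turn": [0, 0, 0], "jaw": 1},
    {"delta_pos": [-0.05, 1.6, -2.1], "turn": [0, 0, 0], "jaw": 1},
    {"delta_pos": [-0.1, 2.7, -2.1], "turn": [0, 0, -0.02], "jaw": 1},
    {"delta_pos": [-0.2, 3.8, -2.1], "turn": [0, 0, -0.04], "jaw": 1},
    {"delta_pos": [-0.21, 4.9, -2.1], "turn": [0, 0, -0.056], "jaw": 1},
    {"delta_pos": [-0.21, 6.0, -2.1], "turn": [0, 0, -0.056], "jaw": 1},
    {"delta_pos": [-0.21, 7.1, -2.1], "turn": [0, 0, -0.056], "jaw": 1},
    {"delta_pos": [-0.21, 8.2, -2.1], "turn": [0, 0, -0.056], "jaw": 1},
    {"delta_pos": [-0.21, 9.3, -2.1], "turn": [0, 0, -0.056], "jaw": 1},
    {"delta_pos": [-0.21, 9.8, -2.1], "turn": [0, 0, -0.056], "jaw": 1},
    {"delta_pos": [-0.21, 9.95, -2.1], "turn": [0, 0, -0.056], "jaw": 1},
    {"delta_pos": [-0.21, 9.95, -2.1], "turn": [0, 0, -0.056], "jaw": 1},
  ],
)

```text
clock: 24.38
eef_pos: [0.5327, 0.2539, 0.1544]
tcp_rot: [[-1.0, -0.03, 0.001], [-0.03, 1.0, -0.002], [-0.001, -0.002, -1.0]]
ft_force: [-0.6, -0.4, -3.3]
width: 0.56
```

```bash
python3 - <<'E'
from h import *
st(); print(tocase(sensors.state()["eef_pos"]))
to(case(-.009,.042,.057),YAW)
d=get("wrist","w11")
E
```

```text
t 24.38 p [0.5327 0.2539 0.1544] F [-0.59 -0.38 -3.34] w 49.2 yaw 1.72 tz [ 0.001 -0.002 -1.   ]
[-0.00902097  0.04165931  0.15440541]
delta [0.   0.01 1.95] turn [-0.002  0.001  0.   ] dist 97.4 rows>= 1.6 0.0
```

View pics/w11.png

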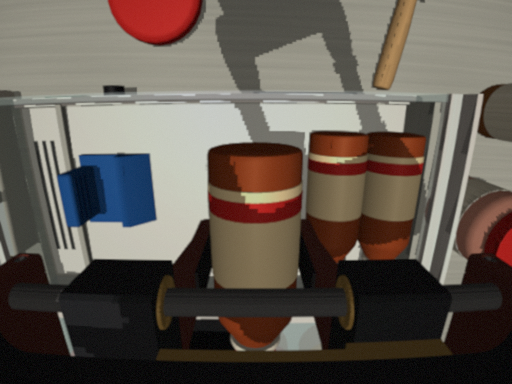

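Emit:
play_rows(
  increments=[
    {"delta_pos": [0, 0, 0.6], "turn": [0, 0, 0], "jaw": 1},
    {"delta_pos": [0, 0, 1.2], "turn": [0, 0, 0], "jaw": 1},
    {"delta_pos": [0, 0, 1.7], "turn": [0, 0, 0], "jaw": 1},
    {"delta_pos": [0, 0, 1.9], "turn": [0, 0, 0], "jaw": 1},
    {"delta_pos": [0, 0, 1.96], "turn": [0, 0, 0], "jaw": 1},
    {"delta_pos": [0, 0, 1.98], "turn": [0, 0, 0], "jaw": 1},
    {"delta_pos": [0, 0, 1.98], "turn": [0, 0, 0], "jaw": 1},
    {"delta_pos": [0, 0, 1.97], "turn": [0, 0, 0], "jaw": -0.3},
    {"delta_pos": [0, 0, 1.97], "turn": [0, 0, 0], "jaw": -0.4},
    {"delta_pos": [0, 0, 1.97], "turn": [0, 0, 0], "jaw": -0.4},
    {"delta_pos": [0, 0, 1.5], "turn": [0, 0, 0], "jaw": -0.4},
    {"delta_pos": [0, 0, 0.8], "turn": [0, 0, 0], "jaw": -0.4},
    {"delta_pos": [0, 0, 0], "turn": [0, 0, 0], "jaw": 0.2},
    {"delta_pos": [0, -0.9, 0], "turn": [0, 0, 0], "jaw": 1},
    {"delta_pos": [0, -1.2, 0], "turn": [0, 0, 0], "jaw": 1},
    {"delta_pos": [0, -1.2, 0], "turn": [0, 0, 0], "jaw": 1},
  ],
)

```text
clock: 26.42
eef_pos: [0.5346, 0.1928, 0.1544]
tcp_rot: [[-1.0, -0.027, 0.001], [-0.027, 1.0, -0.002], [-0.001, -0.002, -1.0]]
ft_force: [-0.3, 0.8, -0.5]
width: 0.286
```

```bash
python3 - <<'E'
from h import *
st(); print(tocase(sensors.state()["eef_pos"]))
d=get("wrist","w12")
to(case(-.005,-.012,.060),YAW);to(case(-.005,.028,.060),YAW)
E
```

```text
t 26.43 p [0.5346 0.1928 0.1544] F [-0.32  0.8  -0.47] w 25.2 yaw 1.57 tz [ 0.001 -0.002 -1.   ]
[-0.00896314 -0.01946792  0.15435974]
delta [-0.08  0.14  1.88] turn [-0.002  0.    -0.001] dist 94.5 rows>= 1.5 0.0
delta [-0.08  0.94  1.88] turn [-0.002  0.    -0.001] dist 105.2 rows>= 1.7 0.0
```

View pics/w12.png

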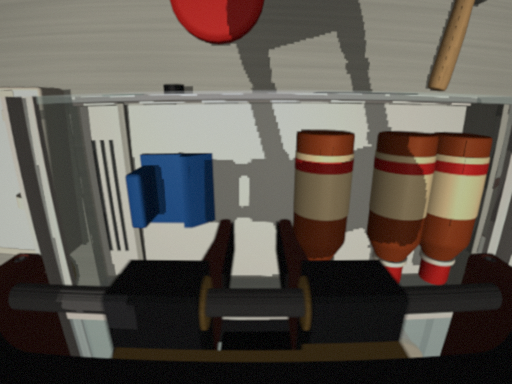

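Emit:
play_rows(
  increments=[
    {"delta_pos": [-0.08, 0.1, 0.8], "turn": [0, 0, 0], "jaw": 1},
    {"delta_pos": [-0.08, 0.1, 1.6], "turn": [0, 0, 0], "jaw": 1},
    {"delta_pos": [-0.08, 0.1, 1.88], "turn": [0, 0, 0], "jaw": 1},
    {"delta_pos": [-0.08, 0.1, 1.88], "turn": [0, 0, 0], "jaw": 1},
    {"delta_pos": [-0.08, 0.3, 1.88], "turn": [0, 0, 0], "jaw": 1},
    {"delta_pos": [-0.08, 0.45, 1.88], "turn": [0, 0, 0], "jaw": 1},
    {"delta_pos": [-0.08, 0.6, 1.88], "turn": [0, 0, 0], "jaw": 1},
    {"delta_pos": [-0.08, 0.75, 1.88], "turn": [0, 0, 0], "jaw": 1},
    {"delta_pos": [-0.08, 0.88, 1.88], "turn": [0, 0, 0], "jaw": 1},
    {"delta_pos": [-0.08, 0.97, 1.88], "turn": [0, 0, 0], "jaw": 1},
    {"delta_pos": [-0.08, 1.02, 1.88], "turn": [0, 0, 0], "jaw": 1},
    {"delta_pos": [-0.08, 1.05, 1.88], "turn": [0, 0, 0], "jaw": 1},
    {"delta_pos": [-0.08, 1.05, 1.88], "turn": [0, 0, 0], "jaw": 1},
  ],
)

```text
clock: 28.1
eef_pos: [0.5371, 0.2432, 0.06]
tcp_rot: [[-1.0, -0.027, -0.001], [-0.027, 1.0, -0.007], [0.001, -0.007, -1.0]]
ft_force: [-1.5, -9.1, 2.7]
width: 0.002
```

```bash
python3 - <<'E'
from h import *
st(); print(tocase(sensors.state()["eef_pos"]))
E
```

```text
t 28.1 p [0.5371 0.2432 0.06  ] F [-1.48 -9.11  2.67] w 0.2 yaw 1.53 tz [-0.001 -0.007 -1.   ]
[-0.00502819  0.03082025  0.06003737]
```

```bash
python3 - <<'E'
from h import *
to([.575,-.30,.28],np.radians(-1.5))
E
```

```text
delta [ -0.47 -10.91  -4.33] turn [-0.007 -0.001  0.053] dist 587.2 rows>= 9.4 0.3
```

Emit:
play_rows(
  increments=[
    {"delta_pos": [0, -0.1, 0], "turn": [0, 0, 0], "jaw": 1},
    {"delta_pos": [0, -0.25, 0], "turn": [0, 0, 0], "jaw": 1},
    {"delta_pos": [0, -0.35, -1], "turn": [0, 0, 0], "jaw": 1},
    {"delta_pos": [0, -0.6, -2.2], "turn": [0, 0, 0], "jaw": 1},
    {"delta_pos": [0, -1.2, -3.4], "turn": [0, 0, 0], "jaw": -0.5},
    {"delta_pos": [-0.2, -2.5, -4.3], "turn": [0, 0, 0], "jaw": -0.5},
    {"delta_pos": [-0.47, -10.9, -4.3], "turn": [-0.008, 0, 0.053], "jaw": -0.5},
    {"delta_pos": [-0.47, -10.9, -4.3], "turn": [-0.008, 0, 0.053], "jaw": -0.5},
    {"delta_pos": [-0.47, -10.9, -4.3], "turn": [-0.008, 0, 0.053], "jaw": -0.5},
    {"delta_pos": [-0.47, -10.9, -4.3], "turn": [-0.008, 0, 0.053], "jaw": -0.5},
    {"delta_pos": [-0.47, -10.9, -4.3], "turn": [-0.008, 0, 0.053], "jaw": -0.5},
    {"delta_pos": [-0.47, -10.9, -4.3], "turn": [-0.008, 0, 0.053], "jaw": -0.5},
    {"delta_pos": [-0.47, -10.9, -4.3], "turn": [-0.008, 0, 0.053], "jaw": -0.5},
    {"delta_pos": [-0.47, -10.9, -4.3], "turn": [-0.008, 0, 0.053], "jaw": -0.5},
    {"delta_pos": [-0.47, -10.9, -4.3], "turn": [-0.008, 0, 0.053], "jaw": -0.5},
    {"delta_pos": [-0.47, -10.9, -4.3], "turn": [-0.008, 0, 0.053], "jaw": -0.5},
  ],
)

```text
clock: 30.1
eef_pos: [0.5755, -0.298, 0.2795]
tcp_rot: [[-1.0, 0.024, 0.0], [0.024, 1.0, 0.001], [-0.0, 0.001, -1.0]]
ft_force: [0.1, 0.5, -0.0]
width: 0.753
```

```bash
python3 - <<'E'
from h import *
st()
d=get("wrist","w13"); bottles(d)
d=get("top"); crop(d,120,105,340,225,3.6,"top13")
to([.5085,-.3245,.0485],np.radians(-1.7))
E
```

```text
t 30.1 p [ 0.5755 -0.298   0.2795] F [ 0.08  0.53 -0.02] w 66.3 yaw -1.4 tz [ 0.     0.001 -1.   ]
blob px [232. 120.] 4013 x 0.4535 0.5983 xm 0.5 y,slope,z [-0.3244 -0.0298  0.0658] rms 0.0007 yrange [-0.348 -0.3  ]
delta [ 1.33 -0.57  4.62] turn [0.001 0.001 0.005] dist 242.1 rows>= 3.9 0.0
```

View pics/w13.png

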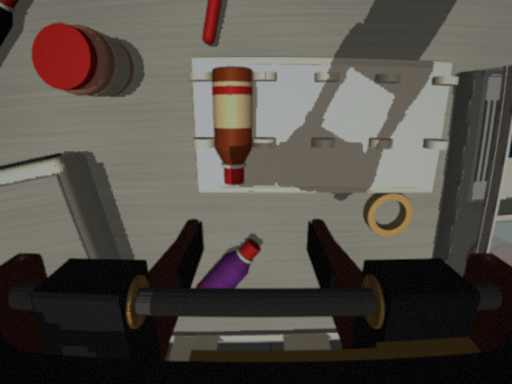

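View pics/top13.png

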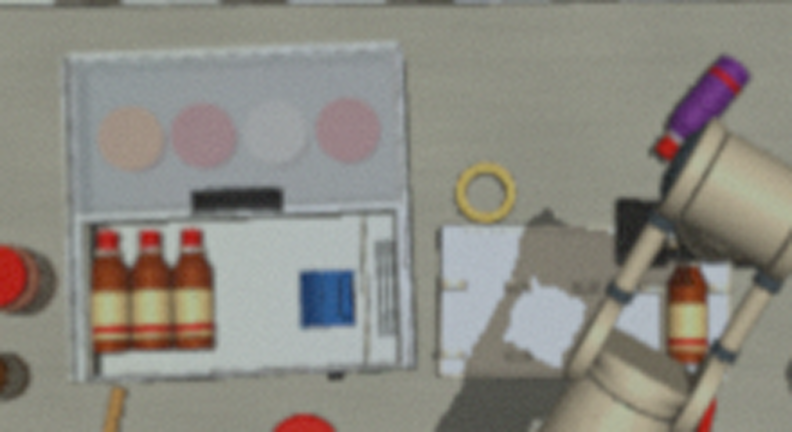

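Emit:
play_rows(
  increments=[
    {"delta_pos": [1.33, -0.57, 2.2], "turn": [0, 0, 0.005], "jaw": -0.5},
    {"delta_pos": [1.33, -0.57, 2.2], "turn": [0, 0, 0.005], "jaw": -0.5},
    {"delta_pos": [1.33, -0.57, 2.4], "turn": [0, 0, 0.005], "jaw": -0.5},
    {"delta_pos": [1.33, -0.57, 3.2], "turn": [0, 0, 0.005], "jaw": -0.5},
    {"delta_pos": [1.33, -0.57, 4.1], "turn": [0, 0, 0.005], "jaw": -0.5},
    {"delta_pos": [1.33, -0.57, 4.6], "turn": [0, 0, 0.005], "jaw": -0.5},
    {"delta_pos": [1.33, -0.57, 4.62], "turn": [0, 0, 0.005], "jaw": -0.5},
    {"delta_pos": [1.33, -0.57, 4.62], "turn": [0, 0, 0.005], "jaw": -0.5},
    {"delta_pos": [1.33, -0.57, 4.62], "turn": [0, 0, 0.005], "jaw": 1},
    {"delta_pos": [1.33, -0.57, 4.62], "turn": [0, 0, 0.005], "jaw": 1},
    {"delta_pos": [1.33, -0.57, 4.62], "turn": [0, 0, 0.005], "jaw": 1},
    {"delta_pos": [1.33, -0.57, 4.62], "turn": [0, 0, 0.005], "jaw": 1},
  ],
  squeeze=40,
)

```text
clock: 31.7
eef_pos: [0.5092, -0.3251, 0.0501]
tcp_rot: [[-1.0, 0.029, 0.003], [0.029, 1.0, -0.001], [-0.003, -0.001, -1.0]]
ft_force: [0.6, 0.8, 5.4]
width: 0.559
```

```bash
python3 - <<'E'
from h import *
st()
to(case(-.009,-.008,.155),YAW)
E
```

```text
t 31.7 p [ 0.5092 -0.3251  0.0501] F [0.58 0.84 5.4 ] w 49.2 yaw -1.67 tz [ 0.003 -0.001 -1.   ]
delta [-0.2 10.6 -2.1] turn [-0.001  0.003 -0.059] dist 540.2 rows>= 8.6 0.3
```

Emit:
play_rows(
  increments=[
    {"delta_pos": [0, 0, -0.3], "turn": [0, 0, 0], "jaw": 1},
    {"delta_pos": [0, 0, -0.8], "turn": [0, 0, 0], "jaw": 1},
    {"delta_pos": [0, 0, -1.6], "turn": [0, 0, 0], "jaw": 1},
    {"delta_pos": [0, 0, -2.1], "turn": [0, 0, 0], "jaw": 1},
    {"delta_pos": [0, 0.6, -2.1], "turn": [0, 0, 0], "jaw": 1},
    {"delta_pos": [-0.05, 1.6, -2.1], "turn": [0, 0, 0], "jaw": 1},
    {"delta_pos": [-0.1, 2.7, -2.1], "turn": [0, 0, -0.02], "jaw": 1},
    {"delta_pos": [-0.2, 3.8, -2.1], "turn": [0, 0, -0.04], "jaw": 1},
    {"delta_pos": [-0.2, 4.9, -2.1], "turn": [0, 0, -0.059], "jaw": 1},
    {"delta_pos": [-0.2, 6.0, -2.1], "turn": [0, 0, -0.059], "jaw": 1},
    {"delta_pos": [-0.2, 7.1, -2.1], "turn": [0, 0, -0.059], "jaw": 1},
    {"delta_pos": [-0.2, 8.2, -2.1], "turn": [0, 0, -0.059], "jaw": 1},
    {"delta_pos": [-0.2, 9.3, -2.1], "turn": [0, 0, -0.059], "jaw": 1},
    {"delta_pos": [-0.2, 10.2, -2.1], "turn": [0, 0, -0.059], "jaw": 1},
    {"delta_pos": [-0.2, 10.6, -2.1], "turn": [0, 0, -0.059], "jaw": 1},
    {"delta_pos": [-0.2, 10.6, -2.1], "turn": [0, 0, -0.059], "jaw": 1},
    {"delta_pos": [-0.2, 10.6, -2.1], "turn": [0, 0, -0.059], "jaw": 1},
  ],
)

```text
clock: 33.83
eef_pos: [0.5346, 0.2031, 0.1549]
tcp_rot: [[-1.0, -0.029, 0.003], [-0.029, 1.0, -0.001], [-0.003, -0.002, -1.0]]
ft_force: [0.2, -0.5, -1.4]
width: 0.565
```

```bash
python3 - <<'E'
from h import *
st(); print(tocase(sensors.state()["eef_pos"]))
to(case(-.009,-.008,.057),YAW)
d=get("wrist","w14")
E
```

```text
t 33.83 p [0.5346 0.2031 0.1549] F [ 0.2  -0.51 -1.38] w 49.7 yaw 1.64 tz [ 0.003 -0.001 -1.   ]
[-0.00872054 -0.00911725  0.15493496]
delta [0.01 0.03 1.96] turn [-0.002  0.003 -0.001] dist 97.9 rows>= 1.6 0.0
```

View pics/w14.png

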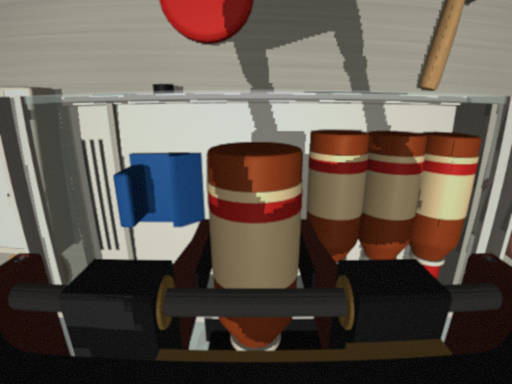

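Emit:
play_rows(
  increments=[
    {"delta_pos": [0, 0.02, 0.6], "turn": [0, 0, 0], "jaw": 1},
    {"delta_pos": [0, 0.02, 1.2], "turn": [0, 0, 0], "jaw": 1},
    {"delta_pos": [0, 0.02, 1.7], "turn": [0, 0, 0], "jaw": 1},
    {"delta_pos": [0, 0.02, 1.9], "turn": [0, 0, 0], "jaw": 1},
    {"delta_pos": [0, 0.02, 1.97], "turn": [0, 0, 0], "jaw": 1},
    {"delta_pos": [0, 0.02, 1.99], "turn": [0, 0, 0], "jaw": 1},
    {"delta_pos": [0, 0.02, 1.99], "turn": [0, 0, 0], "jaw": 1},
    {"delta_pos": [0, 0.02, 1.98], "turn": [0, 0, 0], "jaw": -0.3},
    {"delta_pos": [0, 0.02, 1.98], "turn": [0, 0, 0], "jaw": -0.4},
    {"delta_pos": [0, 0.02, 1.98], "turn": [0, 0, 0], "jaw": -0.4},
    {"delta_pos": [0, 0.02, 1.5], "turn": [0, 0, 0], "jaw": -0.4},
    {"delta_pos": [0, 0.02, 0.8], "turn": [0, 0, 0], "jaw": -0.4},
    {"delta_pos": [0, 0, 0], "turn": [0, 0, 0], "jaw": 0.2},
    {"delta_pos": [0, -0.5, 0], "turn": [0, 0, 0], "jaw": 1},
    {"delta_pos": [0, -0.76, 0], "turn": [0, 0, 0], "jaw": 1},
    {"delta_pos": [0, -0.76, 0], "turn": [0, 0, 0], "jaw": 1},
    {"delta_pos": [0, -0.76, 0], "turn": [0, 0, 0], "jaw": 1},
  ],
)

```text
clock: 36.0
eef_pos: [0.5354, 0.1653, 0.1542]
tcp_rot: [[-1.0, -0.028, 0.002], [-0.028, 1.0, -0.001], [-0.001, -0.001, -1.0]]
ft_force: [-0.1, -0.3, -0.4]
width: 0.17
```

```bash
python3 - <<'E'
from h import *
st(); print(tocase(sensors.state()["eef_pos"]))
d=get("wrist","w15"); C=tocase(cloud(d))
bx=(C[...,0]>-.07)&(C[...,0]<.09)&(C[...,1]>-.135)&(C[...,1]<-.03); bx[220:]=0
for n,lo,hi in (("rib",.083,.1),("wedge+",.052,.075)):
    P=C[bx&(C[...,2]>lo)&(C[...,2]<hi)]; print(n,len(P),np.percentile(P,[1,50,99],axis=0).round(4).tolist())
to(case(-.005,-.047,.060),YAW)
to(case(-.005,-.017,.060),YAW)
E
```

```text
t 36.0 p [0.5354 0.1653 0.1542] F [-0.06 -0.33 -0.4 ] w 15.0 yaw 1.61 tz [ 0.002 -0.001 -1.   ]
[-0.00904531 -0.04698449  0.15422784]
rib 884 [[-0.0328, -0.1285, 0.0833], [-0.0134, -0.1202, 0.0912], [0.0081, -0.0303, 0.0931]]
wedge+ 3907 [[-0.0425, -0.1263, 0.0523], [-0.0142, -0.0939, 0.0548], [0.0226, -0.033, 0.0743]]
delta [-0.08 -0.    1.89] turn [-0.001  0.002 -0.001] dist 94.4 rows>= 1.5 0.0
delta [-0.08  0.6   1.89] turn [-0.001  0.002 -0.001] dist 99.0 rows>= 1.6 0.0
```

View pics/w15.png

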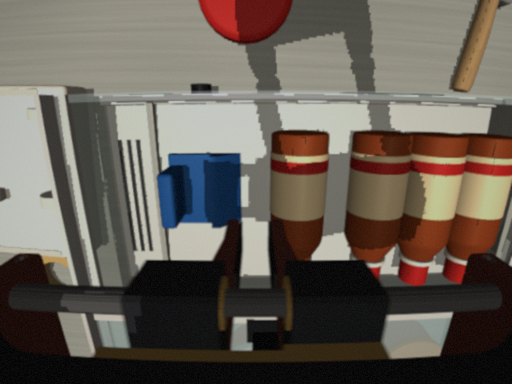

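Emit:
play_rows(
  increments=[
    {"delta_pos": [-0.08, 0, 0.2], "turn": [0, 0, 0], "jaw": 1},
    {"delta_pos": [-0.08, 0, 1.0], "turn": [0, 0, 0], "jaw": 1},
    {"delta_pos": [-0.08, 0, 1.7], "turn": [0, 0, 0], "jaw": 1},
    {"delta_pos": [-0.08, 0, 1.89], "turn": [0, 0, 0], "jaw": 1},
    {"delta_pos": [-0.08, 0.05, 1.89], "turn": [0, 0, 0], "jaw": 1},
    {"delta_pos": [-0.08, 0.2, 1.89], "turn": [0, 0, 0], "jaw": 1},
    {"delta_pos": [-0.08, 0.33, 1.89], "turn": [0, 0, 0], "jaw": 1},
    {"delta_pos": [-0.08, 0.44, 1.89], "turn": [0, 0, 0], "jaw": 1},
    {"delta_pos": [-0.08, 0.52, 1.89], "turn": [0, 0, 0], "jaw": 1},
    {"delta_pos": [-0.08, 0.57, 1.89], "turn": [0, 0, 0], "jaw": 1},
    {"delta_pos": [-0.08, 0.6, 1.89], "turn": [0, 0, 0], "jaw": 1},
    {"delta_pos": [-0.08, 0.6, 1.89], "turn": [0, 0, 0], "jaw": 1},
  ],
)

```text
clock: 37.55
eef_pos: [0.5388, 0.1932, 0.0599]
tcp_rot: [[-1.0, -0.027, 0.001], [-0.027, 1.0, -0.005], [-0.001, -0.005, -1.0]]
ft_force: [-1.4, -7.9, 2.2]
width: 0.006
```

```bash
python3 - <<'E'
from h import *
st(); print(tocase(sensors.state()["eef_pos"]))
E
```

```text
t 37.55 p [0.5388 0.1932 0.0599] F [-1.43 -7.95  2.22] w 0.5 yaw 1.56 tz [ 0.001 -0.005 -1.   ]
[-0.00474979 -0.01916045  0.059908  ]
```

```bash
python3 - <<'E'
from h import *
to(case(.06,-.06,.27),YAW)
E
```

```text
delta [-1.3  -0.84 -4.2 ] turn [-0.005  0.001 -0.003] dist 223.6 rows>= 3.6 0.0
```

Emit:
play_rows(
  increments=[
    {"delta_pos": [0, -0.1, 0], "turn": [0, 0, 0], "jaw": 1},
    {"delta_pos": [0, -0.25, 0], "turn": [0, 0, 0], "jaw": 1},
    {"delta_pos": [0, -0.3, -0.8], "turn": [0, 0, 0], "jaw": 1},
    {"delta_pos": [0, -0.3, -1.8], "turn": [0, 0, 0], "jaw": 1},
    {"delta_pos": [-1.3, -0.84, -4.2], "turn": [-0.005, 0, 0], "jaw": 0.3},
    {"delta_pos": [-1.3, -0.84, -4.2], "turn": [-0.005, 0, 0], "jaw": 0.3},
    {"delta_pos": [-1.3, -0.84, -4.2], "turn": [-0.005, 0, 0], "jaw": 0.3},
    {"delta_pos": [-1.3, -0.84, -4.2], "turn": [-0.005, 0, 0], "jaw": 0.3},
    {"delta_pos": [-1.3, -0.84, -4.2], "turn": [-0.005, 0, 0], "jaw": 0.3},
  ],
)

```text
clock: 38.67
eef_pos: [0.6041, 0.1541, 0.2686]
tcp_rot: [[-1.0, -0.027, -0.001], [-0.027, 1.0, -0.001], [0.001, -0.0, -1.0]]
ft_force: [0.4, -1.5, -1.4]
width: 0.345
```

```bash
cat >> h.py <<'E'
def bay(d,ylo=-.135):
    C=tocase(cloud(d)); m0=(C[...,0]>-.085)&(C[...,0]<.088)&(C[...,1]>ylo)&(C[...,1]<.189); m0[225:]=0
    im=d["img"].astype(int)
    bl=m0&(im[...,2]>im[...,0]+25)
    P=C[bl&(C[...,2]>.083)&(C[...,2]<.1)]
    if len(P): print("rib",len(P),np.percentile(P,[2,50,98],axis=0).round(4).tolist(), cv2.minAreaRect(P[:,:2].astype(np.float32)))
    P=C[bl]; 
    if len(P): print("blue",len(P),np.percentile(P,[1,50,99],axis=0).round(4).tolist())
    b=m0&~bl&(C[...,2]>.055)&(C[...,2]<.1)
    for yc in (.165,.115,.065,.015):
        P=C[b&(abs(C[...,1]-yc)<.0235)&(C[...,0]>-.055)&(C[...,0]<.03)&(C[...,2]>.075)]
        if len(P)<200: print(yc,"few",len(P)); continue
        xm,q,e=fitcyl(P,yc,.07); print("bottle",yc,len(P),q.round(4),"rms",e.round(4))
E
python3 - <<'E'
from h import *
st()
d=get("wrist"); crop(d,0,0,512,384,1.55,"w16"); bay(d)
E
```

```text
t 38.67 p [0.6041 0.1541 0.2686] F [ 0.38 -1.51 -1.4 ] w 30.4 yaw 1.57 tz [-0.001 -0.001 -1.   ]
rib 537 [[-0.0305, -0.1286, 0.0862], [-0.0078, -0.1209, 0.0913], [0.0155, -0.1145, 0.093]] ((-0.00732547789812088, -0.12188135087490082), (0.04859188199043274, 0.015110515058040619), 0.40717223286628723)
blue 3122 [[-0.0427, -0.128, 0.0471], [-0.0091, -0.0975, 0.0553], [0.0271, -0.0618, 0.0927]]
bottle 0.165 3044 [0.1662 0.0073 0.0713] rms 0.0015
bottle 0.115 2721 [0.1153 0.0043 0.0709] rms 0.0008
bottle 0.065 2818 [0.0653 0.0062 0.0709] rms 0.0008
bottle 0.015 2852 [0.0149 0.0027 0.0708] rms 0.0007
```

View pics/w16.png

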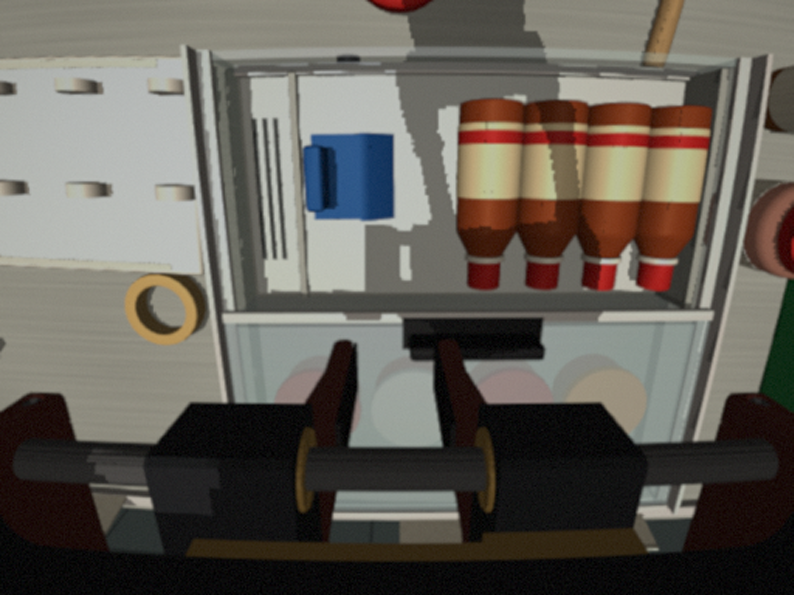

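```bash
python3 - <<'E'
from h import *
to(case(-.008,-.1218,.0565),YAW)
E
```

```text
delta [ 1.33 -1.24  4.24] turn [-0.001 -0.001 -0.002] dist 230.8 rows>= 3.7 0.0
```

Emit:
play_rows(
  increments=[
    {"delta_pos": [1.33, -1.24, 1.5], "turn": [0, 0, 0], "jaw": 0.3},
    {"delta_pos": [1.33, -1.24, 1.5], "turn": [0, 0, 0], "jaw": 0.3},
    {"delta_pos": [1.33, -1.24, 2.3], "turn": [0, 0, 0], "jaw": 0.3},
    {"delta_pos": [1.33, -1.24, 3.3], "turn": [0, 0, 0], "jaw": 0.3},
    {"delta_pos": [1.33, -1.24, 4.1], "turn": [0, 0, 0], "jaw": 0.3},
    {"delta_pos": [1.33, -1.24, 4.24], "turn": [0, 0, 0], "jaw": 0.3},
    {"delta_pos": [1.33, -1.24, 4.24], "turn": [0, 0, 0], "jaw": 0.3},
    {"delta_pos": [1.33, -1.24, 4.24], "turn": [0, 0, 0], "jaw": 1},
    {"delta_pos": [1.33, -1.24, 4.24], "turn": [0, 0, 0], "jaw": 1},
    {"delta_pos": [1.33, -1.24, 4.24], "turn": [0, 0, 0], "jaw": 1},
    {"delta_pos": [1.33, -1.24, 4.24], "turn": [0, 0, 0], "jaw": 1},
  ],
  squeeze=25,
)

```text
clock: 40.1
eef_pos: [0.5394, 0.0903, 0.0576]
tcp_rot: [[-1.0, -0.028, 0.0], [-0.028, 1.0, -0.0], [-0.0, -0.0, -1.0]]
ft_force: [-1.2, 0.2, 4.8]
width: 0.159
```

```bash
python3 - <<'E'
from h import *
st(); print(tocase(sensors.state()["eef_pos"]))
d=get("wrist","w17")
E
```

```text
t 40.1 p [0.5394 0.0903 0.0576] F [-1.15  0.17  4.77] w 14.0 yaw 1.58 tz [ 0. -0. -1.]
[-0.00726217 -0.1220212   0.05762848]
```

View pics/w17.png

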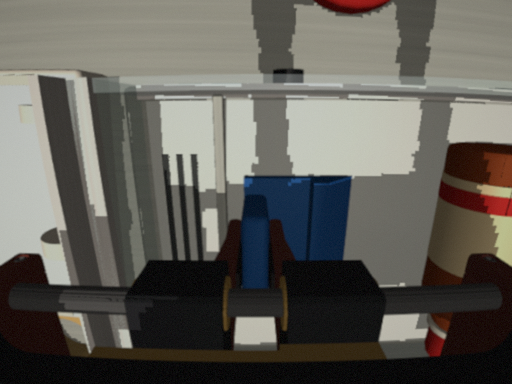

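Emit:
play_rows(
  increments=[
    {"delta_pos": [0, 0, -0.08], "turn": [0, 0, 0], "jaw": 1},
    {"delta_pos": [0, 0.3, -0.08], "turn": [0, 0, 0], "jaw": 1},
    {"delta_pos": [0, 0.7, -0.08], "turn": [0, 0, 0], "jaw": 1},
    {"delta_pos": [0, 1.0, -0.08], "turn": [0, 0, 0], "jaw": 1},
    {"delta_pos": [0, 1.1, -0.06], "turn": [0, 0, 0], "jaw": 1},
    {"delta_pos": [0, 1.12, 0], "turn": [0, 0, 0], "jaw": 1},
    {"delta_pos": [0, 1.12, 0.02], "turn": [0, 0, 0], "jaw": 1},
    {"delta_pos": [0, 1.18, 0.02], "turn": [0, 0, 0], "jaw": 1},
    {"delta_pos": [0, 1.24, 0.02], "turn": [0, 0, 0], "jaw": 1},
    {"delta_pos": [0, 1.28, 0.02], "turn": [0, 0, 0], "jaw": 1},
    {"delta_pos": [0, 1.3, 0.02], "turn": [0, 0, 0], "jaw": 1},
    {"delta_pos": [0, 1.3, 0.02], "turn": [0, 0, 0], "jaw": 1},
  ],
)

```text
clock: 41.65
eef_pos: [0.5384, 0.1542, 0.0576]
tcp_rot: [[-1.0, -0.027, 0.002], [-0.027, 1.0, -0.002], [-0.002, -0.002, -1.0]]
ft_force: [0.7, -4.6, 5.8]
width: 0.159
```

```bash
python3 - <<'E'
from h import *
st(); print(tocase(sensors.state()["eef_pos"]))
d=get("wrist"); crop(d,0,0,512,384,1.55,"w18")
E
```

```text
t 41.65 p [0.5384 0.1542 0.0576] F [ 0.74 -4.63  5.8 ] w 14.0 yaw 1.53 tz [ 0.002 -0.002 -1.   ]
[-0.00628359 -0.05812744  0.05764035]
```

View pics/w18.png

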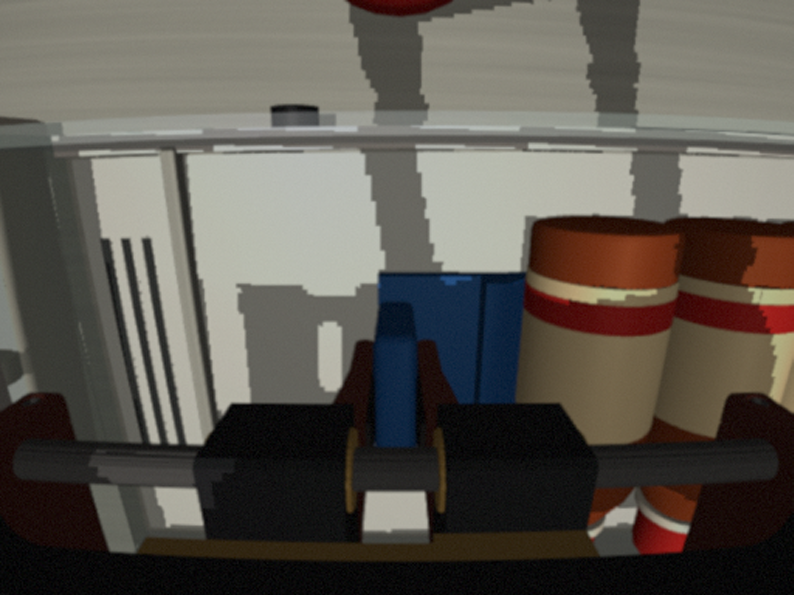

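Emit:
play_rows(
  increments=[
    {"delta_pos": [0, 0.04, 0], "turn": [0, 0, 0], "jaw": 1},
    {"delta_pos": [0, 0.06, 0], "turn": [0, 0, 0], "jaw": 1},
    {"delta_pos": [0, 0.06, 0], "turn": [0, 0, 0], "jaw": 1},
  ],
)

```text
clock: 42.08
eef_pos: [0.5386, 0.1545, 0.0579]
tcp_rot: [[-1.0, -0.025, 0.002], [-0.025, 1.0, -0.007], [-0.002, -0.007, -1.0]]
ft_force: [-2.4, -10.9, 5.5]
width: 0.152
```

```bash
python3 - <<'E'
from h import *
st(); print(tocase(sensors.state()["eef_pos"]))
E
```

```text
t 42.08 p [0.5386 0.1545 0.0579] F [ -2.43 -10.91   5.48] w 13.4 yaw 1.43 tz [ 0.002 -0.007 -1.   ]
[-0.00616808 -0.05785889  0.05790653]
```

Emit:
play_rows(
  increments=[
    {"delta_pos": [0, 0, 0], "turn": [0, 0, 0], "jaw": 1},
    {"delta_pos": [0, 0, 0], "turn": [0, 0, 0], "jaw": 0.5},
    {"delta_pos": [0, 0, 0], "turn": [0, 0, 0], "jaw": 0.4},
    {"delta_pos": [0, 0, 0], "turn": [0, 0, 0], "jaw": 0.4},
    {"delta_pos": [0, 0, -1], "turn": [0, 0, 0], "jaw": 0.4},
    {"delta_pos": [0, 0, -2], "turn": [0, 0, 0], "jaw": 0.4},
    {"delta_pos": [-1.3, 0, -4.2], "turn": [0, 0, 0], "jaw": 0.4},
    {"delta_pos": [-1.3, 0.5, -4.2], "turn": [-0.007, 0, 0], "jaw": 0.4},
    {"delta_pos": [-1.3, 0.5, -4.2], "turn": [-0.007, 0, 0], "jaw": 0.4},
    {"delta_pos": [-1.3, 0.5, -4.2], "turn": [-0.007, 0, 0], "jaw": 0.4},
  ],
)

```text
clock: 43.32
eef_pos: [0.6024, 0.1827, 0.267]
tcp_rot: [[-1.0, -0.025, 0.001], [-0.025, 1.0, 0.0], [-0.001, 0.0, -1.0]]
ft_force: [0.7, -0.4, -0.2]
width: 0.295
```

```bash
python3 - <<'E'
from h import *
st(); print(tocase(sensors.state()["eef_pos"]))
d=get("wrist"); crop(d,0,0,512,384,1.55,"w19"); bay(d); crop(d,200,40,460,220,3,"w19a")
E
```

```text
t 43.33 p [0.6024 0.1827 0.267 ] F [ 0.66 -0.44 -0.25] w 25.9 yaw 1.46 tz [ 0.001  0.    -1.   ]
[ 0.05853772 -0.03159596  0.26700739]
rib 499 [[-0.0294, -0.0642, 0.0867], [-0.007, -0.0573, 0.0914], [0.0164, -0.0508, 0.0928]] ((-0.006421178579330444, -0.057583294808864594), (0.04847702383995056, 0.013699561357498169), 1.0932830572128296)
blue 2485 [[-0.0418, -0.064, 0.0469], [-0.008, -0.0383, 0.0551], [0.0281, -0.0104, 0.0927]]
bottle 0.165 3113 [0.1662 0.0076 0.0713] rms 0.0014
bottle 0.115 2825 [0.1156 0.0089 0.0709] rms 0.0008
bottle 0.065 2906 [0.0655 0.0091 0.0709] rms 0.0008
bottle 0.015 2927 [0.0154 0.0022 0.071 ] rms 0.0007
```

View pics/w19a.png

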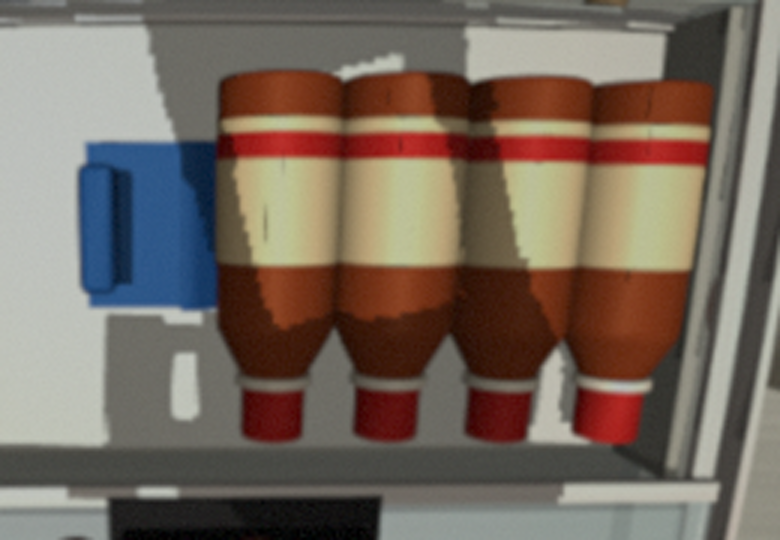

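```bash
python3 - <<'E'
from h import *
to(case(.145,0,.25),YAW);to(case(.145,0,.123),YAW)
E
```

```text
delta [-1.74  0.65  0.32] turn [-0.    -0.001 -0.004] dist 94.1 rows>= 1.5 0.0
delta [-1.74  0.65  2.86] turn [-0.    -0.001 -0.004] dist 170.4 rows>= 2.7 0.0
```

Emit:
play_rows(
  increments=[
    {"delta_pos": [-1.74, 0.65, 0], "turn": [0, 0, -0.004], "jaw": 1},
    {"delta_pos": [-1.74, 0.65, 0.2], "turn": [0, 0, -0.004], "jaw": 1},
    {"delta_pos": [-1.74, 0.65, 0.6], "turn": [0, 0, -0.004], "jaw": 1},
    {"delta_pos": [-1.74, 0.65, 1.4], "turn": [0, 0, -0.004], "jaw": 1},
    {"delta_pos": [-1.74, 0.65, 2.2], "turn": [0, 0, -0.004], "jaw": 1},
    {"delta_pos": [-1.74, 0.65, 2.86], "turn": [0, 0, -0.004], "jaw": 1},
    {"delta_pos": [-1.74, 0.65, 2.86], "turn": [0, 0, -0.004], "jaw": 1},
    {"delta_pos": [-1.74, 0.65, 2.86], "turn": [0, 0, -0.004], "jaw": 1},
  ],
)

```text
clock: 44.38
eef_pos: [0.6877, 0.2167, 0.1238]
tcp_rot: [[-1.0, -0.029, -0.0], [-0.029, 1.0, -0.0], [0.0, -0.0, -1.0]]
ft_force: [-0.0, 0.2, -0.3]
width: 0.005
```

```bash
python3 - <<'E'
from h import *
st(); print(tocase(sensors.state()["eef_pos"]))
to(case(-.058,0,.122),YAW)
E
```

```text
t 44.38 p [0.6877 0.2167 0.1238] F [-0.01  0.17 -0.32] w 0.5 yaw 1.67 tz [-0. -0. -1.]
[ 1.44725902e-01 -7.88068675e-05  1.23783390e-01]
delta [ 4.05 -0.    0.04] turn [-0.    -0.    -0.001] dist 202.7 rows>= 3.2 0.0
```

Emit:
play_rows(
  increments=[
    {"delta_pos": [0.25, 0, 0.02], "turn": [0, 0, 0], "jaw": 1},
    {"delta_pos": [0.45, 0, 0.02], "turn": [0, 0, 0], "jaw": 1},
    {"delta_pos": [0.7, 0, 0.02], "turn": [0, 0, 0], "jaw": 1},
    {"delta_pos": [0.95, 0, 0.02], "turn": [0, 0, 0], "jaw": 1},
    {"delta_pos": [1.2, 0, 0.02], "turn": [0, 0, 0], "jaw": 1},
    {"delta_pos": [1.45, 0, 0.02], "turn": [0, 0, 0], "jaw": 1},
    {"delta_pos": [1.7, 0, 0.02], "turn": [0, 0, 0], "jaw": 1},
    {"delta_pos": [1.95, 0, 0.02], "turn": [0, 0, 0], "jaw": 1},
    {"delta_pos": [2.2, 0, 0.02], "turn": [0, 0, 0], "jaw": 1},
    {"delta_pos": [2.45, 0, 0.02], "turn": [0, 0, 0], "jaw": 1},
    {"delta_pos": [2.7, 0, 0.02], "turn": [0, 0, 0], "jaw": 1},
    {"delta_pos": [2.95, 0, 0.02], "turn": [0, 0, 0], "jaw": 1},
    {"delta_pos": [3.2, 0, 0.02], "turn": [0, 0, 0], "jaw": 1},
    {"delta_pos": [3.4, 0, 0.02], "turn": [0, 0, 0], "jaw": 1},
    {"delta_pos": [3.6, 0, 0.02], "turn": [0, 0, 0], "jaw": 1},
    {"delta_pos": [3.75, 0, 0.02], "turn": [0, 0, 0], "jaw": 1},
    {"delta_pos": [3.88, 0, 0.02], "turn": [0, 0, 0], "jaw": 1},
    {"delta_pos": [3.98, 0, 0.02], "turn": [0, 0, 0], "jaw": 1},
    {"delta_pos": [4.05, 0, 0.02], "turn": [0, 0, 0], "jaw": 1},
    {"delta_pos": [4.05, 0, 0.02], "turn": [0, 0, 0], "jaw": 1},
  ],
)

```text
clock: 46.88
eef_pos: [0.4847, 0.2108, 0.1226]
tcp_rot: [[-1.0, -0.029, -0.002], [-0.029, 1.0, -0.001], [0.002, -0.0, -1.0]]
ft_force: [-0.4, -0.5, 1.3]
width: 0.005
```

Emit:
play_rows(
  increments=[
    {"delta_pos": [0.05, 0, 0], "turn": [0, 0, 0], "jaw": 1},
    {"delta_pos": [0.09, 0, 0], "turn": [0, 0, 0], "jaw": 1},
    {"delta_pos": [0.1, 0, 0], "turn": [0, 0, 0], "jaw": 1},
  ],
)

```text
clock: 47.25
eef_pos: [0.4846, 0.2108, 0.1227]
tcp_rot: [[-1.0, -0.028, 0.01], [-0.028, 1.0, 0.001], [-0.01, 0.001, -1.0]]
ft_force: [23.0, 2.5, -8.0]
width: 0.008
```

```bash
python3 - <<'E'
from h import *
st(); print(tocase(sensors.state()["eef_pos"]))
E
```

```text
t 47.25 p [0.4846 0.2108 0.1227] F [22.95  2.46 -7.97] w 0.7 yaw 1.6 tz [ 0.01   0.001 -1.   ]
[-5.84592730e-02  6.76753062e-05  1.22726795e-01]
```

```bash
python3 - <<'E'
from h import *
to(case(.04,0.0,.38),YAW)
E
```

```text
delta [-2.02  0.01 -5.13] turn [ 0.001  0.01  -0.002] dist 275.5 rows>= 4.4 0.1
```

Emit:
play_rows(
  increments=[
    {"delta_pos": [-0.15, 0, 0], "turn": [0, 0.01, 0], "jaw": 1},
    {"delta_pos": [-0.3, 0, 0], "turn": [0, 0.01, 0], "jaw": 1},
    {"delta_pos": [-0.5, 0, -1], "turn": [0, 0.01, 0], "jaw": 1},
    {"delta_pos": [-2.0, 0, -5.1], "turn": [0, 0.01, 0], "jaw": 0},
    {"delta_pos": [-2.0, 0, -5.1], "turn": [0, 0.01, 0], "jaw": 0},
    {"delta_pos": [-2.0, 0, -5.1], "turn": [0, 0.01, 0], "jaw": 0},
    {"delta_pos": [-2.0, 0, -5.1], "turn": [0, 0.01, 0], "jaw": 0},
    {"delta_pos": [-2.0, 0, -5.1], "turn": [0, 0.01, 0], "jaw": 0},
    {"delta_pos": [-2.0, 0, -5.1], "turn": [0, 0.01, 0], "jaw": 0},
  ],
)

```text
clock: 48.38
eef_pos: [0.5818, 0.2135, 0.3765]
tcp_rot: [[-1.0, -0.028, -0.003], [-0.028, 1.0, -0.0], [0.003, -0.0, -1.0]]
ft_force: [-0.5, -0.0, -0.4]
width: 0.5
```

```bash
python3 - <<'E'
from h import *
st(); d=get("wrist"); crop(d,0,0,512,384,1.55,"w20"); crop(d,110,40,410,200,2.65,"w20a")
C=tocase(cloud(d)); m=(C[...,2]>.130)&(C[...,2]<.145)&(abs(C[...,1])<.07)&(abs(C[...,0])<.13); m[230:]=0
P=C[m]; print(len(P),np.percentile(P,[2,50,98],axis=0).round(4).tolist(),cv2.minAreaRect(P[:,:2].astype(np.float32)))
np.save("/tmp/w20.npy",d,allow_pickle=True)
d=get("top"); crop(d,40,85,420,285,2.1,"top20"); crop(d,120,105,340,225,3.6,"top20b")
E
```

```text
t 48.38 p [0.5818 0.2135 0.3765] F [-0.53 -0.   -0.36] w 44.0 yaw 1.61 tz [-0.003 -0.    -1.   ]
733 [[-0.0806, -0.0466, 0.1366], [-0.0742, 0.0008, 0.1394], [-0.0689, 0.0476, 0.1413]] ((-0.07473431527614594, 3.428757190704346e-05), (0.09842360764741898, 0.01197791751474142), 89.92487335205078)
```

View pics/w20a.png

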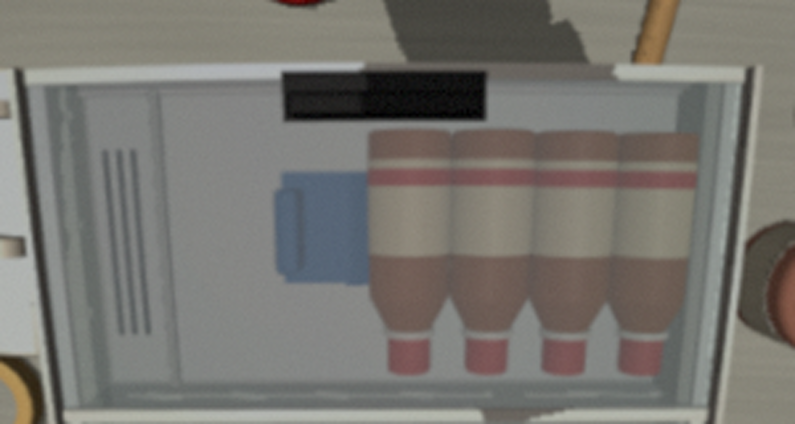

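View pics/top20.png

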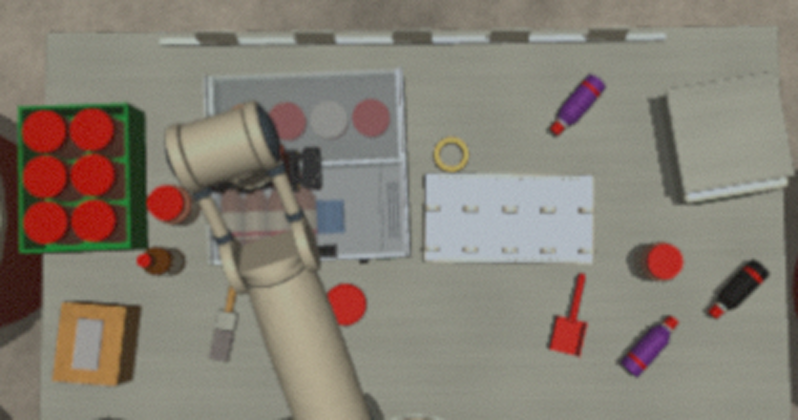

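```bash
python3 - <<'E'
from h import *
d=get("wrist"); crop(d,200,60,390,200,4.2,"w21")
f=lambda u,v,z: tocase(onz(d,110+u/2.65,40+v/2.65,z)).round(4)
print("rib top mid",f(289,230,.091),"bottle tops L..R",[f(u,220,.085) for u in (410,492,572,656)])
print("edges",[f(u,150,.07) for u in (369,451,533,616,697)])
print("front edge of cover/wall",f(200,75,.109),f(650,72,.109))
E
```

```text
rib top mid [-0.008  -0.0554  0.091 ] bottle tops L..R [array([-0.0133,  0.016 ,  0.085 ]), array([-0.0134,  0.0648,  0.085 ]), array([-0.0137,  0.1127,  0.085 ]), array([-0.0142,  0.1636,  0.085 ])]
edges [array([-0.0539, -0.0084,  0.07  ]), array([-0.0539,  0.0408,  0.07  ]), array([-0.0542,  0.0903,  0.07  ]), array([-0.0548,  0.1408,  0.07  ]), array([-0.0556,  0.1908,  0.07  ])]
front edge of cover/wall [-0.0925 -0.099   0.109 ] [-0.0947  0.145   0.109 ]
```

View pics/w21.png

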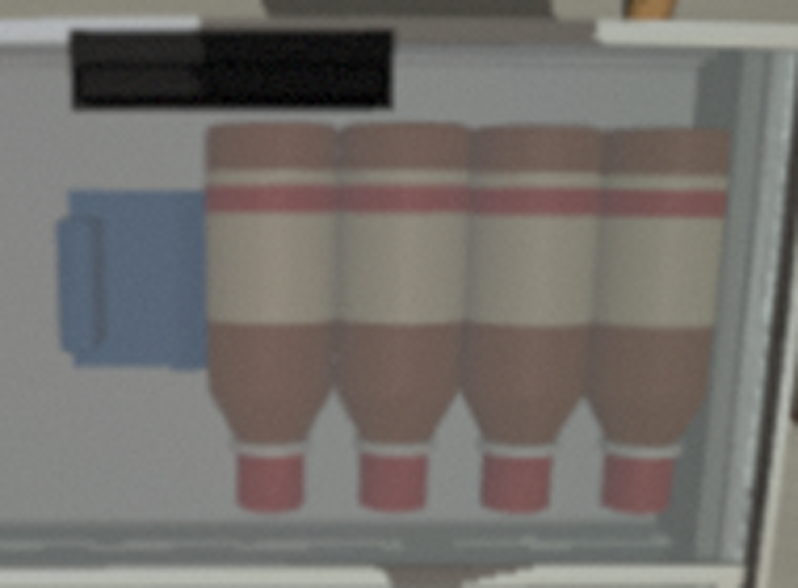

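```bash
python3 - <<'E'
from h import *
print(workorder.close_job()); st()
E
```

```text
the job is handed in; nothing more can be done
None
the job is handed in; nothing more can be done
```

The display case is restocked and the job is handed in, at about 48 s on the clock. There were three new bottles on the tray. All three now lie in the case with the one already there, in one row from the end stop, with the chock against the last bottle and the cover shut.

I slid the cover open to its stop and moved the chock out of the way. Each bottle was then laid in and pushed up to the row until it met firm resistance. I slid the chock in, toe towards the row, until it stopped, and pushed the cover shut onto its stop.

**Row:** before the cover was shut, the bottle axes measured y = 166, 116, 65.5 and 15 mm in the case, which is the expected 50 mm spacing. The last look through the cover showed no gaps.

**Chock:** its grip point was about 73 mm from the last bottle's axis (72 mm expected), and it did not move under an 11 N push. It sits turned by about 1 degree.

**Cover:** it took 23 N at the shut stop without moving. The handle measured x = -75 mm instead of -78 mm. The push positions at both stops suggest my case x origin is about 2 mm off, so I take the cover as fully shut.

**Bystanders and upsets:** the bystanders looked unmoved in the last top view. I noticed no slipped grip and nothing knocked during the run.

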